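# Uncover the food warmer and stand the tall tin in it

### The arm

A 7-joint arm with a two-finger parallel gripper is mounted at the origin on the work surface. World frame = base frame: x ahead of the robot, y to its left, z up, the work surface at z = 0. Lengths are in m, angles in rad, forces in N, time in s.
With the tool pointing down it reaches from about 0.4 to 0.875 m from the base axis. Payload 6.5 kg.
Tool frame: the origin (TCP) lies between the finger pads; the fingertips stand 8 mm ahead of it and the grasp point (between the pads) lies 11 mm behind it; z points along the fingers, y is the direction in which the jaws open and shut (so a half turn about z gives the same grasp; the last joint's range is limited). The gripper opens to 88 mm and grips with 3 to 60 N. Pads are 18 mm wide; open, the fingers measure 123 mm over their backs; the gripper's body (75 mm by 187 mm) begins 45 mm behind the grasp point.
Start: joints at [1.117, 0.536, -0.004, 1.538, 0.003, 1.067, -0.071], TCP at [0.246, -0.602, 0.214] pointing down, gripper open.
Joint ranges: [-2.7, 2.7], [-0.37, 2.16], [-1.27, 1.26], [0.24, 2.4], [-1.31, 4.45], [0.19, 1.91], [-2.76, 2.76]. Speed limits (rad/s): [2.39, 2.39, 3.14, 3.14, 3.14, 3.14, 3.14].

### API

Orientations are given as a rotation vector (axis times angle).
In Python, from station import robot gives the robot as it stands.
- The arm moves only by the tool carry_out, never from a script. Its argument "deltas" is a list that holds one entry, the list of rows, each a list of 5 numbers: the shift along the tool's x, y, z in m, then the turn about the tool's z in rad, then the finger opening in m, from 0 to 0.0881. A call has 1 to 12 rows; each row shifts and turns the commanded pose from where the row before left it, along the tool's axes as they then stand; what a row does not reach is not made up. A row lasts 1/8 s, in which the tool goes at most 62.5 mm and 10.7 degrees, less where a joint would pass 70% of its speed; a pose out of reach is approached as far as the arm can. A call with a gripper value outside its range is refused whole. The fingers move at their own pace and stop on an object; the grip force is fixed at half the most. Time passes only in rows, so rows that do not move let the fingers close. It gives the time, the measured TCP pose, the force and the opening at its end, in the units of the state.
- robot.read_state(): the state, without advancing time (a new reading comes with each control period).
- robot.get_image(name): name is "scene" or "top"; returns (picture, depth): 420x560x3 uint8, red, green, blue; 420x560 float32, m along the optical axis (not along the pixel's ray), 0 where there is no reading.
- robot.get_calibration(name): a dict with "vertical_fov" (degrees; the focal length in pixels is half the picture's height over the tangent of half this angle, whatever the lens; pixels are square), "cx", "cy" (the principal point, pixels), "pose" (4x4, takes a point from camera to world coordinates). Camera axes: x right, y up, looking along -z (the intrinsics and any distortion apply to the point x, -y, -z); pixel columns grow to the right and rows downward; lengths in m; the calibration is good to about 2 mm. A picture is of the moment at which its call begins. get_calibration takes no time and is no camera call.
- robot.job_done(): hands the job in, once; it reports no verdict.
Trained networks look in the newest picture that a camera, given by its name, has taken for a name from the list of things; names that differ only in an ending like _2 or _b are one class to them, and where a whole thing is asked for, a point or a joint stands for the part that bears it (a point fixed in the world has none). Each returns a list of dicts, best first, with "conf" (0 to 1); they miss things now and then, are a little off and sometimes report something else, mostly with a low value. They report only what shows in the picture. A call takes as long as a camera call. They do not tell look-alikes from the thing itself.
- robot.search_frame(camera, query): "rect" ([left, top, right, bottom] in pixels, round what is visible of it).
The state is a dict: "time": time; "q": joint angles; "dq": joint speeds; "effort": joint torques, N m; "tool_pos": TCP position; "ee_rot": TCP orientation; "wrist_force": force on the tool from outside, world axes, zero at the start; "ft_torque": the same for the moment, N m; "gripper_width": finger opening in m.
Only numpy, scipy, OpenCV 4.12 (cv2) and the standard library are available. Lean on these libraries where they do the work, as an engineer would, in place of code of your own. Each camera call takes 0.05 s, during which the arm holds its last target.

### The job

Open the food warmer: tip its lid up by the black grip with the back edge still on the rim, draw it out from under the two lugs and lay it flat, grip upwards, in the middle of the bare wooden chopping board. Then stand the taller of the two open tins upright on the floor of the warmer's well, under the lamp hood, and let go. Set both things down without dropping them, and leave the flat tin, bottle, jar, cup and steel beaker where they are.

Things in the scene. Friction and masses are not known exactly. Their poses are not given: they have to be found in the camera images.
- well (a point): Centre of the floor of the food warmer's well, 50 mm above the table. The warmer is a fixed white box 230 (x) x 220 (y) x 80 mm high; axes: x from its front (two black knobs) to its back, y to its left, z up. The well is a steel pan, inside 140 (x) x 130 (y) mm, 45 mm deep, walls 4 mm; the rim is 95 mm above the table.
- rim_back (a point): Middle of the outer back edge of the well's rim, 95 mm above the table, 74 mm behind the well's centre; axes of the warmer. The closed lid pivots about this edge when its front is raised.
- lugs (a point): Midway between the two fixed steel lugs behind the rim, at the height of their underside: 9 mm above the rim (4 mm above the closed lid's plate) and 70 mm behind the well's centre, where their front ends are. Each is 24 mm wide, 6 mm thick, at y = -40 and +40 mm, and reaches 8 mm over the lid's back edge. Axes of the warmer.
- hood_front (a point): Middle of the lower front edge of the fixed lamp hood, 325 mm above the table, 20 mm in front of the well's centre. The hood is a steel bar 80 (x) x 235 (y) x 34 mm high, reaching back from here, on two 14 mm posts 40 mm behind the well's centre, 100 mm to each side. The lid's grip and the well are reached from the front, gripper leaning back 25 to 40 degrees.
- lid_mid (a point): Loose steel lid, centre of its plate's underside; 156 (x) x 142 (y) x 5 mm, about 0.25 kg. Closed: axes as the warmer's, this point over the well's centre at rim height. A 8 mm skirt hangs inside the rim at the front and along the sides to x = +30 mm: it slides forward only once its front is raised some 10 to 15 degrees. Laid flat it rests on the skirt, this point 8 mm up.
- lid_grip (a point): Point to take the lid by, in the upright black grip block, 34 (x) x 14 (y) x 40 mm high, on the plate near its front edge; taken across its 14 mm (lid's y). The point is on the block's middle, 55 mm in front of the lid's centre and 33 mm above the plate's underside, 12 mm below the block's top. Axes of the lid.
- lid_back (a point): Middle of the lid's back edge (underside), 78 mm behind the lid's centre; axes of the lid.
- board_top (a point): Centre of the top of the bare fixed chopping board of light wood, 260 (x) x 200 (y) x 18 mm, to the left or the right in front of the warmer; x along its length. (The other board, far to the left with a cleaver on it, is not meant.)
- tall_tin_mid (a point): Centre of the taller open tin: rounded block 88 (x) x 56 (y) x 80 mm high, about 0.36 kg, bare metal with pink contents to the brim; the point is 40 mm above its foot. It stands with the flat tin, end to end in either order, on a fixed white tray 6 mm high. Taken across its 56 mm (its y).
- flat_tin_mid (a point): Centre of the lower open tin: 88 (x) x 56 (y) x 45 mm high, on the same tray; to be left alone.
- lid: The lid as a whole (same origin and axes as lid_mid).
- tall_tin: The taller tin as a whole; origin at the centre of its underside, axes as its centre.
- bottle_mid (a point): Middle of a clear bottle, 62 mm across and 200 mm high, behind the board or the tray; leave alone.
- jar_mid (a point): Middle of a small amber jar, 48 mm across, 62 mm high, in front of the warmer; leave alone.
- cup_mid (a point): Middle of a white cup, 66 mm across, 65 mm high, in front of the warmer; leave alone.
- beaker_mid (a point): Middle of a steel beaker, 64 mm across, 90 mm high, behind the tray or the board; leave alone.
Mind the look-alikes: they are no part of the job. Leave any green look-alike of the tall_tin alone.

How it is judged:
On the way, in this order (a step that is already met when the one before it is completed fails the run):
1. the lid's front is tipped up by more than 10 degrees while its back edge is still within 20 mm of the back of the rim (angle between lid_mid's own z axis and vertical above 0.175 rad and distance between lid_back and rim_back below 0.02 m and z of lid_grip in the frame of rim_back above 0.045 m), for 0.1 s.
2. the lid lies flat, grip up, released in the middle of the bare board (x of lid_mid in the frame of board_top between -0.06 and 0.06 m and y of lid_mid in the frame of board_top between -0.04 and 0.04 m and z of lid_mid in the frame of board_top between 0.004 and 0.013 m and angle between lid_mid's own z axis and vertical below 0.07 rad and linear speed of lid below 0.02 m/s and contact force between the fingers and lid below 0.1 N), for 0.2 s.
At the end, for the whole second after the job is handed in: The lid lies at rest and flat (within 4 degrees), grip up, on the bare board, its centre within 60 mm along the board and 40 mm across it of the board's centre; the taller tin stands at rest and upright (within 4.5 degrees) on the floor of the well (height within 6 mm); both are released (all of step 2 and x of tall_tin_mid in the frame of well between -0.07 and 0.07 m and y of tall_tin_mid in the frame of well between -0.065 and 0.065 m and z of tall_tin_mid in the frame of well between 0.034 and 0.046 m and angle between tall_tin_mid's own z axis and vertical below 0.08 rad and linear speed of tall_tin below 0.02 m/s and contact force between the fingers and tall_tin below 0.1 N); the robot touches nothing.
It fails at once if the flat tin, bottle, jar, cup or beaker is moved more than 20 mm (distance of any of flat_tin_mid, bottle_mid, jar_mid, cup_mid, beaker_mid from where it was at the start of the episode above 0.02 m).
It fails at once if the lid falls: out of the fingers and moving faster than 0.7 m/s (linear speed of lid above 0.7 m/s and contact force between the fingers and lid below 0.1 N).
It fails at once if the tall tin falls: out of the fingers and moving faster than 0.7 m/s (linear speed of tall_tin above 0.7 m/s and contact force between the fingers and tall_tin below 0.1 N).
It also fails if it takes over 67 s, if anything falls off the work surface, if the arm or the gripper's body presses on something with over 40 N, if the wrist force passes 120 N, or if a joint passes its speed limit or range.

## Working session

There is one attempt and no reset: what is moved stays moved. The work goes in short steps, Python scripts to look and compute and a tool call to move; the robot and the scene stay as the last step left them, time stands still between calls to the robot, and variables do not carry over. Pictures are saved under pics/ and viewed, and the job is handed in when it is done.

Besides the shell and the picture viewer there is one more tool, called by a JSON object that holds its "method" and its "body", one argument or row to a line. carry_out: Moves the arm, as the interface text tells. Its arguments: {"type":"object","properties":{"deltas":{"type":"array","items":{"type":"array","items":{"type":"array","items":{"type":"number"}}}}},"required":["deltas"]}

```bash
ls -la; mkdir -p pics
python3 - <<'E'
from station import robot
import cv2,numpy as np
s=robot.read_state(); print(s)
for n in("scene","top"):
    im,d=robot.get_image(n); cv2.imwrite(f"pics/{n}0.png",im[:,:,::-1]); np.savez(f"pics/{n}0.npz",im=im,d=d)
    print(n,robot.get_calibration(n))
E
```

```text
total 12
drwxr-xr-x  3 agent agent 4096 Dec  7 05:26 .
drwxr-xr-x 23 root  root  4096 Dec  7 05:26 ..
drwxr-xr-x  2 agent agent 4096 Dec  7 05:26 pics
{'time': 0.0, 'q': array([ 1.11678773,  0.53721086, -0.00447438,  1.53888203,  0.00258135,
        1.06732432, -0.07119203]), 'dq': array([-1.59796365e-03, -3.43229310e-04,  8.37953324e-04, -3.10570363e-04,
       -8.63329209e-05,  5.23718774e-04, -1.69178772e-03]), 'effort': array([-2.52964293e-05, -5.70989263e+01,  9.90844443e-01, -2.51609373e+01,
       -5.62029588e-02,  1.81177090e-02,  1.81228479e-04]), 'tool_pos': array([ 0.24555131, -0.60109544,  0.21330636]), 'ee_rot': array([-3.08095625e+00, -6.05174958e-01,  7.01307831e-04]), 'wrist_force': array([-0.3440013 ,  0.57044566,  0.06739013]), 'ft_torque': array([ 0.00599825, -0.05321379,  0.03964367]), 'gripper_width': 0.08807499264663317}
scene {'vertical_fov': 43.27067909360162, 'cx': 276.47397482284754, 'cy': 211.70896137194552, 'pose': array([[ 0.74693854, -0.47866678,  0.46147689,  1.21102919],
       [ 0.66480285,  0.52622528, -0.5302114 , -0.81517619],
       [ 0.01095378,  0.70282649,  0.71127698,  1.31410261],
       [ 0.        ,  0.        ,  0.        ,  1.        ]])}
top {'vertical_fov': 53.83231225280812, 'cx': 275.8674351996361, 'cy': 210.4826874117116, 'pose': array([[ 0.0279154 ,  0.99123289, -0.12914365,  0.38020156],
       [-0.99943232,  0.03011429,  0.01510502,  0.01484329],
       [ 0.01886166,  0.12864868,  0.99151084,  1.2637679 ],
       [ 0.        ,  0.        ,  0.        ,  1.        ]])}
```

View pics/scene0.png

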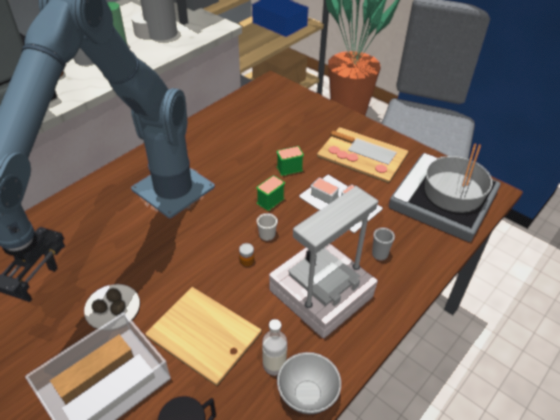

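View pics/top0.png

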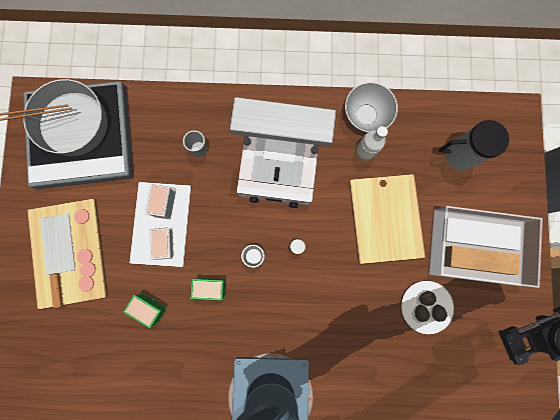

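The top view shows the warmer at about (275,160) and the bare board at (387,220). The tray's two plain tins are at (160,201) and (161,243). The green-sided tins at (208,289) and (143,310) are look-alikes. Next I'll measure these.

```bash
cat > h.py <<'E'
import numpy as np,cv2
from station import robot
def cloud(n,d):
    c=robot.get_calibration(n); H,W=d.shape
    f=H/2/np.tan(np.radians(c["vertical_fov"])/2)
    v,u=np.mgrid[:H,:W]
    P=np.stack([(u-c["cx"])/f*d,-(v-c["cy"])/f*d,-d,np.ones_like(d)],-1)
    W_=P@c["pose"].T
    X=W_[...,:3]; X[d<=0]=np.nan
    return X
def proj(n,p):
    c=robot.get_calibration(n); f=210/np.tan(np.radians(c["vertical_fov"])/2)
    q=np.linalg.inv(c["pose"])@np.append(p,1)
    return c["cx"]+f*q[0]/-q[2], c["cy"]-f*q[1]/-q[2]
E
python3 - <<'E'
from h import *
for n in("top","scene"):
    z=np.load(f"pics/{n}0.npz"); X=cloud(n,z["d"])
    if n=="top":
        for nm,(u,v) in dict(hood=(285,120),grip=(276,174),lidL=(255,180),board=(387,225),tinA=(160,201),tinB=(161,243),tray=(175,255),g1=(208,289),g2=(143,310),table=(320,290),boxfront=(250,190),jar=(298,246),cup=(253,256),bottle=(380,130),beaker=(194,142)).items():
            print(nm,np.round(X[v,u],4))
    np.save(f"pics/X{n}.npy",X)
X=np.load("pics/Xtop.npy")
# table plane check
m=np.abs(X[...,2])<.02; print("table z med",np.nanmedian(X[...,2][m]))
for nm,zr,(u0,v0,u1,v1) in [("board",(.012,.024),(340,165,430,270)),("tinA",(.06,.1),(140,180,180,222)),("tinB",(.03,.1),(140,220,185,265)),("tray",(.003,.012),(120,170,200,275)),("hood",(.34,.38),(220,85,345,150)),("boxtop",(.07,.09),(225,130,325,210)),("lidplate",(.094,.106),(225,130,325,210)),("grip",(.125,.15),(260,150,295,190))]:
    S=X[v0:v1,u0:u1].reshape(-1,3); S=S[(S[:,2]>zr[0])&(S[:,2]<zr[1])]
    if len(S)<5: print(nm,len(S));continue
    r=cv2.minAreaRect(S[:,:2].astype(np.float32)); print(nm,len(S),"z",np.median(S[:,2]).round(4),"mean",S.mean(0).round(4),np.round(r[0],4),np.round(r[1],4),round(r[2],2))
for cam in("top","scene"):
  for q in ["well","lid","lid_grip","lid_mid","rim_back","hood_front","lugs","board_top","tall_tin","flat_tin_mid"]:
    o=robot.search_frame(cam,q); print(cam,q,[(np.round(a["rect"]).astype(int).tolist(),round(a["conf"],2)) for a in o[:3]])
E
```

```text
hood [ 0.7052 -0.0138  0.3609]
grip [6.279e-01 2.000e-04 1.427e-01]
lidL [0.6178 0.0593 0.1005]
board [ 0.5083 -0.3431  0.0179]
tinA [0.5509 0.3296 0.0858]
tinB [0.4325 0.3278 0.0523]
tray [0.3997 0.2953 0.007 ]
g1 [0.3065 0.1808 0.0823]
g2 [0.2444 0.3578 0.0829]
table [ 0.3076 -0.1437  0.0028]
boxfront [0.5922 0.0736 0.0791]
jar [ 0.4348 -0.0705  0.0629]
cup [0.4033 0.0607 0.01  ]
bottle [ 0.7434 -0.2731  0.2023]
beaker [0.7508 0.2566 0.0093]
table z med 0.0009951008928756888
board 5386 z 0.0188 mean [ 0.5279 -0.3406  0.0187] [ 0.5302 -0.3413] [0.2601 0.2012] 6.77
tinA 666 z 0.0861 mean [0.5532 0.3363 0.0848] [0.5544 0.339 ] [0.0583 0.0891] 82.8
tinB 628 z 0.0515 mean [0.4313 0.3311 0.0507] [0.432  0.3328] [0.0891 0.0568] 5.01
tray 2982 z 0.006 mean [0.4882 0.3465 0.0062] [0.4998 0.3498] [0.3219 0.2427] 3.0
hood 3670 z 0.3592 mean [ 0.7039 -0.0077  0.3586] [ 0.7075 -0.0079] [0.2349 0.0821] 84.67
boxtop 2132 z 0.0803 mean [ 0.6335 -0.0017  0.0803] [ 0.6585 -0.0031] [0.2204 0.1729] 84.39
lidplate 2073 z 0.1007 mean [ 0.6748 -0.0038  0.1007] [ 0.6742 -0.005 ] [0.2108 0.1299] 84.79
grip
[... 477 characters left out ...]
rd_top [([350, 176, 424, 264], 0.7), ([143, 186, 171, 219], 0.63)]
top tall_tin [([125, 294, 166, 326], 0.68), ([196, 280, 225, 300], 0.64), ([144, 187, 175, 220], 0.6)]
top flat_tin_mid [([152, 226, 172, 256], 0.65)]
scene well [([270, 185, 378, 332], 0.6)]
scene lid [([287, 251, 359, 300], 0.7)]
scene lid_grip [([287, 245, 360, 305], 0.71)]
scene lid_mid [([288, 247, 358, 303], 0.65)]
scene rim_back [([269, 186, 378, 339], 0.65)]
scene hood_front [([268, 184, 380, 335], 0.91)]
scene lugs [([265, 187, 377, 334], 0.97), ([291, 248, 360, 303], 0.37)]
scene board_top [([144, 288, 263, 385], 0.79)]
scene tall_tin [([275, 148, 305, 174], 0.69), ([341, 183, 353, 192], 0.56)]
scene flat_tin_mid []
```

The tall tin is A at px (160,201): its top is at 86 mm, bare metal with pink contents, on the tray. The flat tin at px (161,243) has its top at 51 mm, and the green ones are off the tray. I'll confirm this in a crop and check the gripper's shape.

Run:
```python
from h import *
a=cv2.imread("pics/top0.png"); b=cv2.imread("pics/scene0.png")
A=cv2.resize(a[170:335,115:235],(400,550),interpolation=cv2.INTER_CUBIC)
B=cv2.resize(b[140:240,240:400],(400,250),interpolation=cv2.INTER_CUBIC)
C=cv2.resize(b[180:340,255:400],(330,300))
o=np.zeros((560,800,3),np.uint8);o[:550,:400]=A;o[:250,400:]=B;o[255:555,400:730]=C
cv2.imwrite("pics/crop1.png",o)
# gripper extents from scene cloud: radial/tangential by height
X=np.load("pics/Xscene.npy").reshape(-1,3)
T=np.array([.2456,-.6011]); az=np.arctan2(T[1],T[0]); e=np.array([np.cos(az),np.sin(az)]); t=np.array([-e[1],e[0]])
S=X[np.isfinite(X).all(1)]; r=(S[:,:2]-T)@e; w=(S[:,:2]-T)@t
for z in np.arange(.2,.7,.03):
    m=(S[:,2]>z)&(S[:,2]<z+.03)&(abs(r)<.3)&(abs(w)<.15)
    if m.sum()>3: print(round(z,2),m.sum(),"radial",r[m].min().round(3),r[m].max().round(3),"tang",w[m].min().round(3),w[m].max().round(3))
```

```text
0.23 94 radial -0.06 0.059 tang -0.008 0.013
0.26 112 radial -0.063 0.06 tang -0.011 0.013
0.29 291 radial -0.088 0.087 tang -0.027 0.037
0.32 1247 radial -0.095 0.095 tang -0.034 0.038
0.35 201 radial -0.089 0.078 tang -0.021 0.036
0.38 363 radial -0.04 0.038 tang -0.023 0.039
0.41 271 radial -0.038 0.04 tang -0.011 0.042
0.44 344 radial -0.035 0.04 tang -0.003 0.041
0.47 332 radial -0.03 0.036 tang 0.009 0.045
0.5 215 radial -0.029 0.034 tang 0.017 0.046
0.53 365 radial -0.07 0.042 tang 0.038 0.051
0.56 506 radial -0.083 0.035 tang 0.035 0.051
0.59 572 radial -0.139 0.018 tang 0.028 0.051
0.62 946 radial -0.195 -0.008 tang 0.003 0.045
0.65 1115 radial -0.246 -0.063 tang -0.039 0.035
0.68 1263 radial -0.299 -0.11 tang -0.046 0.032
```

View pics/crop1.png

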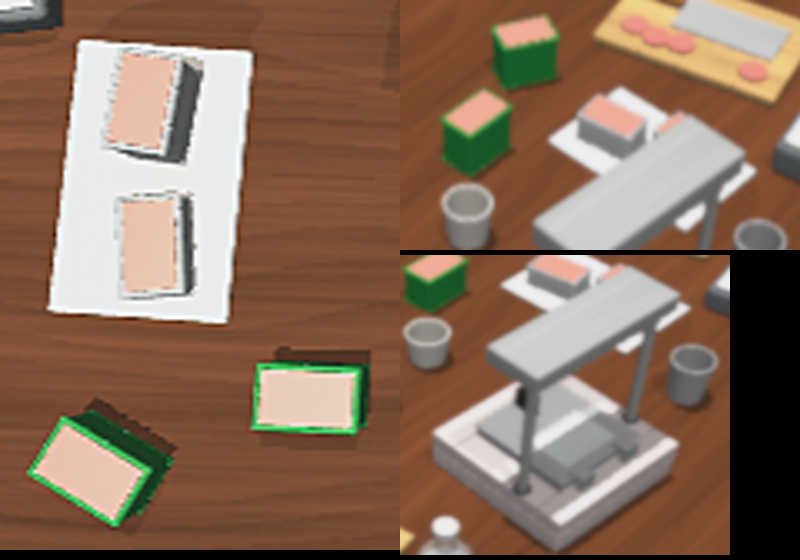

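The crop confirms it: the upper tin on the tray is the tall bare-metal one, with its top at 86 mm. The moves can't tilt the tool directly, so I'll go up over the centre and see how the arm behaves at the edge of its reach. That may give the required lean.

{"method": "carry_out", "body": {
  "deltas": [
    [[0,0,-0.06,0,0.088],[0,0,-0.06,0,0.088],[0,0,-0.06,0,0.088],[0,0,-0.06,0,0.088],[0,0,-0.06,0,0.088],[0,0,-0.03,0,0.088],[0,0,0,0.12,0.088],[0,0,0,0.12,0.088],[0,0,0,0.12,0.088],[0,0,0,0.12,0.088]]
  ]
}}

```text
time: 2.35
tool_pos: [0.2458, -0.6017, 0.5442]
ee_rot: [-3.138, 0.151, 0.0]
wrist_force: [-0.1, -0.4, -0.2]
gripper_width: 0.0876
```

{"method": "carry_out", "body": {
  "deltas": [
    [[0.025,-0.048,0,0,0.088],[0.025,-0.048,0,0,0.088],[0.025,-0.048,0,0,0.088],[0.025,-0.048,0,0,0.088],[0.025,-0.048,0,0,0.088],[0.025,-0.048,0,0,0.088],[0.025,-0.048,0,0,0.088],[0.025,-0.048,0,0,0.088],[0.025,-0.048,0,0,0.088],[0.025,-0.048,0,0,0.088],[0.025,-0.048,0,0,0.088],[0.025,-0.048,0,0,0.088]]
  ]
}}

```text
time: 3.85
tool_pos: [0.5982, -0.0544, 0.5444]
ee_rot: [3.138, -0.145, 0.001]
wrist_force: [0.5, -0.3, -0.4]
gripper_width: 0.0879
```

Run:
```python
from h import *
s=robot.read_state();print(s["time"],s["q"].round(3),s["tool_pos"].round(4),s["ee_rot"].round(3))
```

```text
3.85 [ 0.182  0.332 -0.254  1.083  0.083  1.735 -1.708] [ 0.5982 -0.0544  0.5444] [ 3.138e+00 -1.450e-01  1.000e-03]
```

{"method": "carry_out", "body": {
  "deltas": [
    [[0.02,0,-0.03,0,0.088],[0.02,0,-0.03,0,0.088],[0.02,0,-0.03,0,0.088],[0.02,0,-0.03,0,0.088]]
  ]
}}

```text
time: 4.35
tool_pos: [0.6554, -0.0646, 0.6154]
ee_rot: [-3.136, 0.156, -0.073]
wrist_force: [-0.1, 0.3, 0.1]
gripper_width: 0.0878
```

```bash
cat > st.py <<'E'
from h import *
from scipy.spatial.transform import Rotation as R
s=robot.read_state();M=R.from_rotvec(s["ee_rot"]).as_matrix()
print(round(s["time"],2),s["q"].round(3),s["tool_pos"].round(4),"F",s["wrist_force"].round(1),"w",round(s["gripper_width"],4));print(M.round(4))
z=M[:,2]; print("lean deg",np.degrees(np.arccos(-z[2])).round(2),"lean az",np.degrees(np.arctan2(z[1],z[0])).round(1))
E
python3 st.py
```

```text
4.35 [-0.089  0.471  0.26   0.726 -0.129  1.909 -1.575] [ 0.6554 -0.0646  0.6154] F [-0.1  0.3  0.1] w 0.0878
[[ 0.994  -0.099   0.0467]
 [-0.099  -0.9951 -0.0018]
 [ 0.0467 -0.0028 -0.9989]]
lean deg 2.68 lean az -2.2
```

The lean starts to appear when I push past the reach limit. I'll keep pushing.

{"method": "carry_out", "body": {
  "deltas": [
    [[0.03,0,-0.03,0,0.088],[0.03,0,-0.03,0,0.088],[0.03,0,-0.03,0,0.088],[0.03,0,-0.03,0,0.088]]
  ]
}}

```text
time: 4.85
tool_pos: [0.7136, -0.0701, 0.6514]
ee_rot: [3.123, -0.153, 0.277]
wrist_force: [0.0, 0.1, 0.4]
gripper_width: 0.088
```

```bash
python3 st.py
```

```text
4.85 [-0.057  0.56   0.276  0.508 -0.173  1.909 -1.575] [ 0.7136 -0.0701  0.6514] F [0.  0.1 0.4] w 0.088
[[ 0.9797 -0.0971  0.1756]
 [-0.0967 -0.9953 -0.0112]
 [ 0.1758 -0.006  -0.9844]]
lean deg 10.13 lean az -3.6
```

{"method": "carry_out", "body": {
  "deltas": [
    [[0.01,0,-0.04,0,0.088],[0.01,0,-0.04,0,0.088],[0.01,0,-0.04,0,0.088],[0.01,0,-0.04,0,0.088]]
  ]
}}

```text
time: 5.35
tool_pos: [0.675, -0.0671, 0.7326]
ee_rot: [3.096, -0.152, 0.46]
wrist_force: [-0.0, 0.5, 0.3]
gripper_width: 0.0882
```

```bash
python3 st.py
```

```text
5.35 [-0.09   0.446  0.314  0.505 -0.172  1.909 -1.576] [ 0.675  -0.0671  0.7326] F [-0.   0.5  0.3] w 0.0882
[[ 0.9523 -0.0971  0.2894]
 [-0.0949 -0.9953 -0.0219]
 [ 0.2902 -0.0066 -0.9569]]
lean deg 16.87 lean az -4.3
```

{"method": "carry_out", "body": {
  "deltas": [
    [[0.01,0,-0.04,0,0.088],[0.01,0,-0.04,0,0.088],[0.01,0,-0.04,0,0.088],[0.01,0,-0.04,0,0.088],[0.01,0,-0.04,0,0.088],[0.01,0,-0.04,0,0.088],[0.01,0,-0.04,0,0.088]]
  ]
}}

```text
time: 6.22
tool_pos: [0.5895, -0.0598, 0.8582]
ee_rot: [3.027, -0.15, 0.763]
wrist_force: [0.6, 0.1, -0.4]
gripper_width: 0.0878
```

```bash
python3 st.py
```

```text
6.22 [-0.214  0.252  0.44   0.504 -0.164  1.909 -1.577] [ 0.5895 -0.0598  0.8582] F [ 0.6  0.1 -0.4] w 0.0878
[[ 0.8762 -0.0969  0.4721]
 [-0.0887 -0.9953 -0.0396]
 [ 0.4737 -0.0072 -0.8807]]
lean deg 28.28 lean az -4.8
```

The lean is 28.3° at azimuth −4.8°, which matches the warmer's axis. Now I'll compute the approach to the lid grip.

```bash
cat > go.py <<'E'
import sys
from h import *
from scipy.spatial.transform import Rotation as R
def go(*pts):
    s=robot.read_state();M=R.from_rotvec(s["ee_rot"]).as_matrix();p=s["tool_pos"]
    for t in pts:
        d=M.T@(np.array(t)-p); print("to",np.round(t,4),"delta tool",d.round(4),"len",np.linalg.norm(d).round(3),"minrows",int(np.ceil(np.linalg.norm(d)/.0625))); p=np.array(t)
E
python3 - <<'E'
from go import *
go((.544,.007,.294),(.638,-.0005,.118))
E
```

```text
to [0.544 0.007 0.294] delta tool [-0.313  -0.058   0.4727] len 0.57 minrows 10
to [ 6.38e-01 -5.00e-04  1.18e-01] delta tool [-0.0003 -0.0004  0.1997] len 0.2 minrows 4
```

{"method": "carry_out", "body": {
  "deltas": [
    [[-0.0261,-0.0048,0.0394,0,0.06],[-0.0261,-0.0048,0.0394,0,0.06],[-0.0261,-0.0048,0.0394,0,0.06],[-0.0261,-0.0048,0.0394,0,0.06],[-0.0261,-0.0048,0.0394,0,0.06],[-0.0261,-0.0048,0.0394,0,0.06],[-0.0261,-0.0048,0.0394,0,0.06],[-0.0261,-0.0048,0.0394,0,0.06],[-0.0261,-0.0048,0.0394,0,0.06],[-0.0261,-0.0048,0.0394,0,0.06],[-0.0261,-0.0048,0.0394,0,0.06],[-0.0261,-0.0048,0.0394,0,0.06]]
  ]
}}

```text
time: 7.72
tool_pos: [0.5441, 0.0068, 0.2963]
ee_rot: [3.028, -0.152, 0.763]
wrist_force: [1.7, 0.3, -1.0]
gripper_width: 0.0601
```

```bash
python3 st.py
python3 - <<'E'
from go import *
go((.638-.05*.47,-.0005+.002,.118+.05*.88),(.638,-.0005,.118))
E
```

```text
7.72 [-0.459 -0.007  0.287  2.162  0.244  0.52  -2.026] [0.5441 0.0068 0.2963] F [ 1.7  0.3 -1. ] w 0.0601
[[ 0.8763 -0.0979  0.4718]
 [-0.0904 -0.9952 -0.0385]
 [ 0.4732 -0.0089 -0.8809]]
lean deg 28.25 lean az -4.7
to [0.6145 0.0015 0.162 ] delta tool [-0.0014 -0.0004  0.1517] len 0.152 minrows 3
to [ 6.38e-01 -5.00e-04  1.18e-01] delta tool [-0.      0.0001  0.0499] len 0.05 minrows 1
```

{"method": "carry_out", "body": {
  "deltas": [
    [[-0.0004,0,0.038,0,0.06],[-0.0004,0,0.038,0,0.06],[-0.0004,0,0.038,0,0.06],[0,0,0.038,0,0.06],[0,0,0.025,0,0.06],[0,0,0,0,0.06]]
  ]
}}

```text
time: 8.48
tool_pos: [0.6206, -0.0017, 0.1473]
ee_rot: [3.025, -0.15, 0.748]
wrist_force: [-0.3, 0.2, 0.6]
gripper_width: 0.0601
```

```bash
python3 st.py
cat > pic.py <<'E'
import sys
from h import *
k=sys.argv[1]
o=[]
for n in("top","scene"):
    im,d=robot.get_image(n); np.savez(f"pics/{n}{k}.npz",im=im,d=d)
    u0,v0,u1,v1=[int(x) for x in sys.argv[2 if n=="top" else 3].split(",")]
    o.append(cv2.resize(im[v0:v1,u0:u1,::-1],(400,int(400*(v1-v0)/(u1-u0))),interpolation=cv2.INTER_CUBIC))
H=max(a.shape[0] for a in o); c=np.zeros((H,800,3),np.uint8)
for i,a in enumerate(o): c[:a.shape[0],400*i:400*i+400]=a
cv2.imwrite(f"pics/v{k}.png",c)
E
python3 pic.py 2 210,80,350,280 230,170,400,340
```

```text
8.47 [-0.132  0.382  0.004  2.119  0.552  0.195 -2.318] [ 0.6206 -0.0017  0.1473] F [-0.3  0.2  0.6] w 0.0601
[[ 0.8803 -0.0986  0.464 ]
 [-0.0882 -0.9951 -0.0441]
 [ 0.4661 -0.0021 -0.8847]]
lean deg 27.78 lean az -5.4
```

View pics/v2.png

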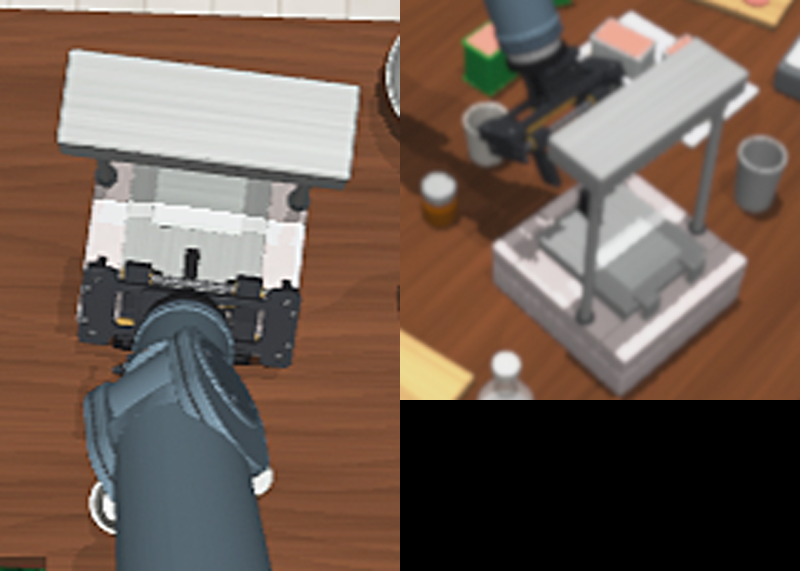

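The gripper is leaning in front of the lid at px (195,310 left), with the block at (190,262) dead ahead. Joint 6 is at its lower limit (0.195), so I'm backing out and giving the wrist a half turn. That leaves joint 7 room while joint 5 swings round.

{"method": "carry_out", "body": {
  "deltas": [
    [[0,0,-0.05,0,0.06],[0,0,-0.05,0,0.06],[0,0,-0.05,-0.1745,0.06],[0,0,0,-0.1745,0.06],[0,0,0,-0.1745,0.06],[0,0,0,-0.1745,0.06],[0,0,0,-0.1745,0.06],[0,0,0,-0.1745,0.06],[0,0,0,-0.1745,0.06],[0,0,0,-0.1745,0.06],[0,0,0,-0.1745,0.06],[0,0,0,-0.1745,0.06]]
  ]
}}

```text
time: 10.07
tool_pos: [0.5508, 0.0065, 0.2818]
ee_rot: [1.847, 2.004, 0.413]
wrist_force: [-1.1, 0.1, 0.6]
gripper_width: 0.06
```

{"method": "carry_out", "body": {
  "deltas": [
    [[0,0,0,-0.1745,0.06],[0,0,0,-0.1745,0.06],[0,0,0,-0.1745,0.06],[0,0,0,-0.1745,0.06],[0,0,0,-0.1745,0.06],[0,0,0,-0.1745,0.06],[0,0,0,-0.1745,0.06],[0,0,0,-0.1745,0.06]]
  ]
}}

```text
time: 11.08
tool_pos: [0.5507, 0.0064, 0.2818]
ee_rot: [0.123, 2.652, -0.029]
wrist_force: [-0.4, -0.1, 1.2]
gripper_width: 0.0604
```

```bash
python3 st.py
```

```text
11.07 [ 0.27   0.067 -0.455  2.127  0.323  0.502  1.053] [0.5507 0.0064 0.2818] F [-0.4 -0.1  1.2] w 0.0604
[[-0.8797  0.0926  0.4664]
 [ 0.0825  0.9957 -0.0421]
 [-0.4683  0.0014 -0.8836]]
lean deg 27.92 lean az -5.2
```

Run:
```python
from go import *
go((.638,-.0007,.118))
```

```text
to [ 0.638  -0.0007  0.118 ] delta tool [-0.0007  0.0008  0.1857] len 0.186 minrows 3
```

{"method": "carry_out", "body": {
  "deltas": [
    [[0,0,0.03,0,0.06],[0,0,0.03,0,0.06],[0,0,0.03,0,0.06],[0,0,0.03,0,0.06],[0,0,0.02,0,0.06],[0,0,0.015,0,0.06],[0,0,0.015,0,0.06]]
  ]
}}

```text
time: 11.95
tool_pos: [0.6306, -0.0016, 0.1312]
ee_rot: [0.132, 2.651, -0.03]
wrist_force: [-0.2, -0.5, 1.2]
gripper_width: 0.0601
```

```bash
python3 st.py
python3 - <<'E'
from go import *
go((.638,-.0007,.118))
E
```

```text
11.95 [ 0.01   0.431 -0.164  2.098  0.897  0.218  0.505] [ 0.6306 -0.0016  0.1312] F [-0.2 -0.5  1.2] w 0.0601
[[-0.8791  0.0985  0.4664]
 [ 0.088   0.9951 -0.0443]
 [-0.4685  0.0021 -0.8835]]
lean deg 27.94 lean az -5.4
to [ 0.638  -0.0007  0.118 ] delta tool [-0.0003  0.0016  0.0151] len 0.015 minrows 1
```

{"method": "carry_out", "body": {
  "deltas": [
    [[0,0.001,0.008,0,0.06],[0,0.0005,0.007,0,0.06],[0,0,0,0,0.06]]
  ]
}}

```text
time: 12.32
tool_pos: [0.6374, -0.0009, 0.1179]
ee_rot: [0.132, 2.652, -0.03]
wrist_force: [-0.8, 0.1, -0.6]
gripper_width: 0.06
```

```bash
python3 st.py; python3 pic.py 3 210,80,350,280 230,170,400,340
```

```text
12.32 [ 0.005  0.465 -0.159  2.087  0.988  0.206  0.415] [ 0.6374 -0.0009  0.1179] F [-0.8  0.1 -0.6] w 0.06
[[-0.8794  0.0985  0.4659]
 [ 0.0879  0.9951 -0.0443]
 [-0.468   0.002  -0.8837]]
lean deg 27.9 lean az -5.4
```

View pics/v3.png

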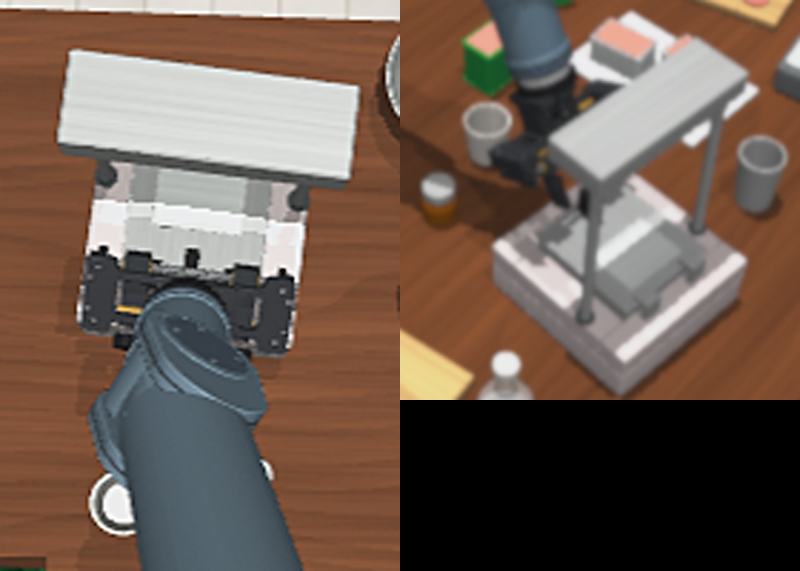

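The block sits centred between the open fingers at (192,258 left). Closing.

{"method": "carry_out", "body": {
  "deltas": [
    [[0,0,0,0,0.03],[0,0,0,0,0.018],[0,0,0,0,0.0],[0,0,0,0,0.0],[0,0,0,0,0.0],[0,0,0,0,0.0]]
  ]
}}

```text
time: 13.18
tool_pos: [0.6373, -0.0009, 0.1171]
ee_rot: [0.132, 2.652, -0.029]
wrist_force: [0.2, 1.2, -0.5]
gripper_width: 0.0118
```

{"method": "carry_out", "body": {
  "deltas": [
    [[-0.004,0,-0.004,0,0.0],[-0.004,0,-0.004,0,0.0],[-0.004,0,-0.004,0,0.0],[-0.0056,0,-0.0042,0,0.0],[-0.0056,0,-0.0042,0,0.0],[-0.0056,0,-0.0042,0,0.0],[0,0,0,0,0.0]]
  ]
}}

```text
time: 14.05
tool_pos: [0.6517, -0.0029, 0.153]
ee_rot: [0.133, 2.651, -0.029]
wrist_force: [0.5, 0.7, -2.9]
gripper_width: 0.0121
```

```bash
python3 st.py; python3 pic.py 4 210,80,350,280 230,170,400,340
```

```text
14.05 [ 0.147  0.437 -0.325  2.027  0.844  0.314  0.593] [ 0.6517 -0.0029  0.153 ] F [ 0.5  0.7 -2.9] w 0.0121
[[-0.8791  0.0995  0.4661]
 [ 0.0893  0.995  -0.044 ]
 [-0.4681  0.0029 -0.8837]]
lean deg 27.91 lean az -5.4
```

View pics/v4.png

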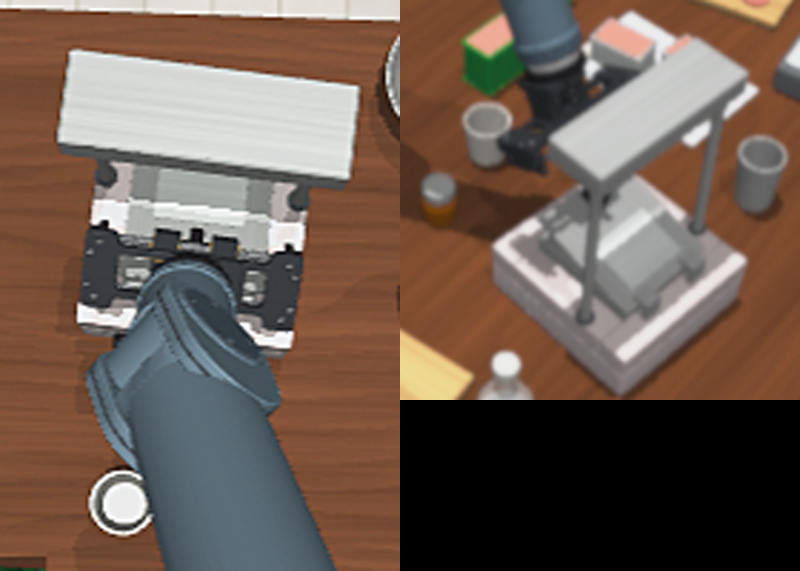

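The right crop shows the front of the lid raised, with the plate at (620,235) and the back still under the lugs. I'll fit a plane to it to get the tilt.

```bash
cat > tilt.py <<'E'
import sys
from h import *
k,u0,v0,u1,v1=sys.argv[1],*map(int,sys.argv[2:6]); zlo=float(sys.argv[6]) if len(sys.argv)>6 else .09
a=np.array([.9956,-.094]);b=np.array([.094,.9956]);W=np.array([.6877,-.0055])
d=np.load(f"pics/scene{k}.npz")["d"]; X=cloud("scene",d)[v0:v1,u0:u1].reshape(-1,3)
x=(X[:,:2]-W)@a;y=(X[:,:2]-W)@b;z=X[:,2]
m=np.isfinite(z)&(abs(x)<.08)&(abs(y)<.066)&(z>zlo)&(z<.17); x,y,z=x[m],y[m],z[m]
for i in range(6):
    A=np.c_[x,y,np.ones_like(x)];c=np.linalg.lstsq(A,z,rcond=None)[0];r=z-A@c
    g=abs(r)<max(.003,1.5*np.std(r)); x,y,z=x[g],y[g],z[g]
print(len(x),"pitch deg",np.degrees(np.arctan(-c[0])).round(1),"roll",np.degrees(np.arctan(c[1])).round(1),"z0",c[2].round(4),"x",x.min().round(3),x.max().round(3),"rms",np.std(r).round(4))
E
python3 tilt.py 0 285 240 365 305; python3 tilt.py 4 285 240 365 305
```

```text
1191 pitch deg -0.3 roll 0.2 z0 0.1016 x -0.077 0.08 rms 0.0016
1164 pitch deg 14.6 roll 0.1 z0 0.1215 x -0.073 0.08 rms 0.0016
```

The tilt is 14.6° and step 1 has been held. Next I'll draw the lid forward from under the lugs, then up.

{"method": "carry_out", "body": {
  "deltas": [
    [[0.0049,0,-0.0026,0,0.0],[0.0049,0,-0.0026,0,0.0],[0.0049,0,-0.0026,0,0.0],[0.0049,0,-0.0026,0,0.0],[0.0049,0,-0.0068,0,0.0],[0.0049,0,-0.0068,0,0.0],[0.0049,0,-0.0068,0,0.0],[0.0049,0,-0.0068,0,0.0],[0,0,0,0,0.0]]
  ]
}}

```text
time: 15.28
tool_pos: [0.5988, 0.0024, 0.1676]
ee_rot: [0.132, 2.652, -0.029]
wrist_force: [-1.1, -0.3, -2.9]
gripper_width: 0.0117
```

```bash
python3 st.py; python3 pic.py 5 210,80,350,280 230,170,400,340;python3 tilt.py 5 285 240 365 305 .1
```

```text
15.28 [ 0.143  0.333 -0.335  2.142  0.837  0.299  0.562] [0.5988 0.0024 0.1676] F [-1.1 -0.3 -2.9] w 0.0117
[[-0.8795  0.0989  0.4655]
 [ 0.0885  0.9951 -0.0441]
 [-0.4676  0.0024 -0.884 ]]
lean deg 27.88 lean az -5.4
660 pitch deg 21.0 roll 0.0 z0 0.1083 x -0.08 0.023 rms 0.0016
```

View pics/v5.png

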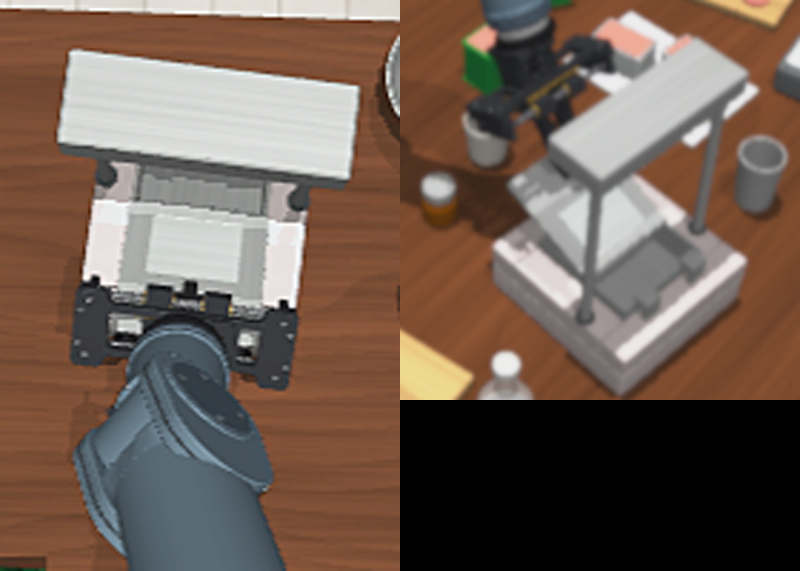

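The lid has been drawn clear of the lugs and is hanging in the grip at about 21°. I'm lifting it up and forward.

{"method": "carry_out", "body": {
  "deltas": [
    [[0.004,0,-0.013,0,0.0],[0.006,0,-0.02,0,0.0],[0.007,0,-0.022,0,0.0],[0.007,0,-0.022,0,0.0],[0.007,0,-0.022,0,0.0],[0.007,0,-0.022,0,0.0],[0.004,0,-0.014,0,0.0],[0,0,0,0,0.0]]
  ]
}}

```text
time: 16.38
tool_pos: [0.499, 0.012, 0.2679]
ee_rot: [0.132, 2.651, -0.031]
wrist_force: [-0.6, -0.5, -3.1]
gripper_width: 0.0114
```

```bash
python3 st.py; python3 pic.py 6 210,80,430,280 200,120,400,340
```

```text
16.38 [ 0.371 -0.013 -0.572  2.243  0.3    0.459  1.03 ] [0.499  0.012  0.2679] F [-0.6 -0.5 -3.1] w 0.0114
[[-0.879   0.099   0.4665]
 [ 0.0882  0.9951 -0.045 ]
 [-0.4687  0.0016 -0.8834]]
lean deg 27.95 lean az -5.5
```

View pics/v6.png

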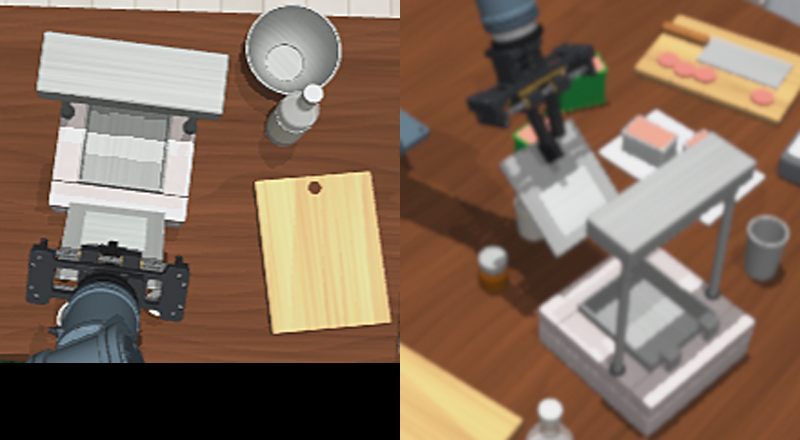

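Run:
```python
from h import *
for n,(u0,v0,u1,v1) in (("scene",(255,185,310,245)),("top",(245,185,300,225))):
    X=cloud(n,np.load(f"pics/{n}6.npz")["d"])[v0:v1,u0:u1].reshape(-1,3)
    W=np.array([.499,.012]);a=np.array([.9956,-.094]);b=np.array([.094,.9956])
    x=(X[:,:2]-W)@a;y=(X[:,:2]-W)@b;z=X[:,2]
    m=np.isfinite(z)&(z>.12)&(z<.26)&(abs(y)<.07)&(x<.15)&(x>-.06); x,y,z=x[m],y[m],z[m]
    for i in range(8):
        A=np.c_[x,y,np.ones_like(x)];c=np.linalg.lstsq(A,z,rcond=None)[0];r=z-A@c
        g=abs(r)<max(.003,1.5*np.std(r)); x,y,z=x[g],y[g],z[g]
    print(n,len(x),"pitch",np.degrees(np.arctan(-c[0])).round(1),"roll",np.degrees(np.arctan(c[1])).round(1),"x",x.min().round(3),x.max().round(3),"y",y.min().round(3),y.max().round(3),"z",z.min().round(3),z.max().round(3))
```

```text
scene 1007 pitch 37.7 roll 0.1 x -0.046 0.075 y -0.07 0.07 z 0.168 0.26
top 1110 pitch 40.0 roll -0.5 x -0.024 0.07 y -0.07 0.07 z 0.164 0.246
```

The lid hangs level in roll, pitched about 39°. I'm carrying it over to the board.

{"method": "carry_out", "body": {
  "deltas": [
    [[-0.004,-0.022,0.002,0,0.0],[-0.0067,-0.037,0.0035,0,0.0],[-0.0067,-0.037,0.0035,0,0.0],[-0.0067,-0.037,0.0035,0,0.0],[-0.0067,-0.037,0.0035,0,0.0],[-0.0067,-0.037,0.0035,0,0.0],[-0.0067,-0.037,0.0035,0,0.0],[-0.0067,-0.037,0.0035,0,0.0],[-0.0067,-0.037,0.0035,0,0.0],[-0.004,-0.03,0.002,0,0.0],[0,0,0,0,0.0]]
  ]
}}

```text
time: 17.85
tool_pos: [0.5333, -0.3445, 0.2652]
ee_rot: [0.138, 2.653, -0.031]
wrist_force: [0.2, -0.8, -3.3]
gripper_width: 0.0118
```

```bash
python3 st.py; python3 pic.py 7 310,100,450,290 120,160,320,400
python3 - <<'E'
from go import *
go((.532,-.3415,.17))
E
```

```text
17.85 [ 0.874  0.275 -0.283  1.917 -0.302  0.554  2.31 ] [ 0.5333 -0.3445  0.2652] F [ 0.2 -0.8 -3.3] w 0.0118
[[-0.8799  0.1033  0.4639]
 [ 0.0924  0.9946 -0.0462]
 [-0.4662  0.0023 -0.8847]]
lean deg 27.79 lean az -5.7
to [ 0.532  -0.3415  0.17  ] delta tool [ 0.0458 -0.0016  0.0835] len 0.095 minrows 2
```

View pics/v7.png

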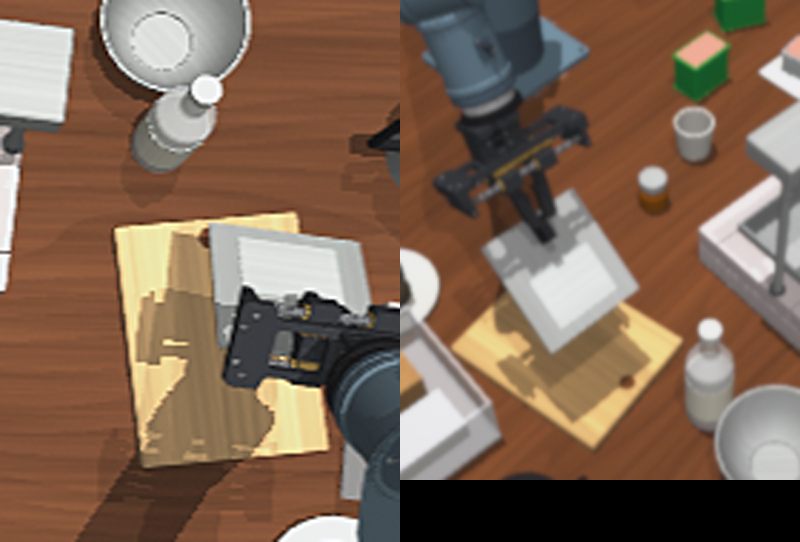

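{"method": "carry_out", "body": {
  "deltas": [
    [[0.01,0.001,0.018,0,0.0],[0.012,0.001,0.022,0,0.0],[0.012,0,0.022,0,0.0],[0.012,0,0.022,0,0.0],[0,0,0,0,0.0]]
  ]
}}

```text
time: 18.58
tool_pos: [0.5319, -0.3362, 0.1686]
ee_rot: [0.131, 2.656, -0.024]
wrist_force: [-0.5, 0.0, -3.9]
gripper_width: 0.0115
```

```bash
python3 st.py; python3 pic.py 8 310,100,450,290 120,160,320,400
python3 - <<'E'
from h import *
X=cloud("scene",np.load("pics/scene8.npz")["d"])[240:360,150:250].reshape(-1,3)
W=np.array([.532,-.3415]);a=np.array([.9956,-.094]);b=np.array([.094,.9956])
x=(X[:,:2]-W)@a;y=(X[:,:2]-W)@b;z=X[:,2]
m=np.isfinite(z)&(z>.03)&(z<.16)&(abs(y)<.075)&(x<.12)&(x>-.06); x,y,z=x[m],y[m],z[m]
for i in range(8):
    A=np.c_[x,y,np.ones_like(x)];c=np.linalg.lstsq(A,z,rcond=None)[0];r=z-A@c
    g=abs(r)<max(.003,1.5*np.std(r)); x,y,z=x[g],y[g],z[g]
print(len(x),"pitch",np.degrees(np.arctan(-c[0])).round(1),"roll",np.degrees(np.arctan(c[1])).round(1),"x",x.min().round(3),x.max().round(3),"y",y.min().round(3),y.max().round(3),"z",z.min().round(3),z.max().round(3))
E
```

```text
18.57 [ 0.893  0.412 -0.326  2.01  -0.339  0.336  2.39 ] [ 0.5319 -0.3362  0.1686] F [-0.5  0.  -3.9] w 0.0115
[[-0.8814  0.0969  0.4623]
 [ 0.0885  0.9953 -0.0399]
 [-0.4639  0.0058 -0.8858]]
lean deg 27.64 lean az -4.9
1511 pitch 38.9 roll -0.4 x -0.04 0.073 y -0.066 0.075 z 0.069 0.16
```

View pics/v8.png

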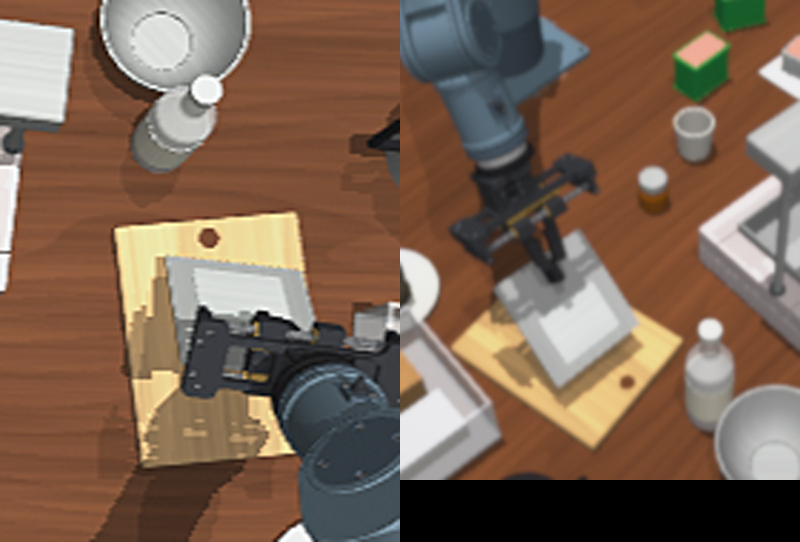

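{"method": "carry_out", "body": {
  "deltas": [
    [[0.006,-0.0013,0.012,0,0.0],[0.006,-0.0013,0.012,0,0.0],[0.006,-0.0013,0.011,0,0.0],[0,0,0,0,0.0]]
  ]
}}

```text
time: 19.18
tool_pos: [0.5319, -0.3421, 0.1297]
ee_rot: [0.134, 2.655, -0.027]
wrist_force: [0.1, -0.3, -3.4]
gripper_width: 0.0113
```

```bash
python3 st.py
python3 - <<'E'
from go import *
go((.516,-.338,.10),(.48,-.335,.052))
E
```

```text
19.18 [ 0.916  0.487 -0.348  2.024 -0.348  0.251  2.43 ] [ 0.5319 -0.3421  0.1297] F [ 0.1 -0.3 -3.4] w 0.0113
[[-0.8806  0.0994  0.4634]
 [ 0.0901  0.995  -0.0423]
 [-0.4653  0.0045 -0.8852]]
lean deg 27.73 lean az -5.2
to [ 0.516 -0.338  0.1  ] delta tool [0.0282 0.0024 0.0187] len 0.034 minrows 1
to [ 0.48  -0.335  0.052] delta tool [ 0.0543 -0.0008  0.0257] len 0.06 minrows 1
```

{"method": "carry_out", "body": {
  "deltas": [
    [[0.009,0.0008,0.006,0,0.0],[0.009,0.0008,0.006,0,0.0],[0.01,0.0008,0.007,0,0.0],[0,0,0,0,0.0]]
  ]
}}

```text
time: 19.68
tool_pos: [0.5163, -0.3381, 0.1006]
ee_rot: [0.134, 2.654, -0.028]
wrist_force: [-0.2, 1.0, -2.9]
gripper_width: 0.012
```

```bash
python3 st.py; python3 pic.py 9 310,100,450,290 120,160,320,400
python3 - <<'E'
from h import *
X=cloud("scene",np.load("pics/scene9.npz")["d"])[240:370,150:250].reshape(-1,3)
W=np.array([.532,-.3415]);a=np.array([.9956,-.094]);b=np.array([.094,.9956])
x=(X[:,:2]-W)@a;y=(X[:,:2]-W)@b;z=X[:,2]
m=np.isfinite(z)&(z>.026)&(z<.12)&(abs(y)<.075)&(x<.12)&(x>-.06); x,y,z=x[m],y[m],z[m]
for i in range(8):
    A=np.c_[x,y,np.ones_like(x)];c=np.linalg.lstsq(A,z,rcond=None)[0];r=z-A@c
    g=abs(r)<max(.003,1.5*np.std(r)); x,y,z=x[g],y[g],z[g]
print(len(x),"pitch",np.degrees(np.arctan(-c[0])).round(1),"roll",np.degrees(np.arctan(c[1])).round(1),"x",x.min().round(3),x.max().round(3),"y",y.min().round(3),y.max().round(3),"z",z.min().round(3),z.max().round(3))
E
```

```text
19.68 [ 0.88   0.515 -0.287  2.074 -0.628  0.191  2.724] [ 0.5163 -0.3381  0.1006] F [-0.2  1.  -2.9] w 0.012
[[-0.8805  0.1001  0.4635]
 [ 0.0902  0.995  -0.0435]
 [-0.4655  0.0035 -0.8851]]
lean deg 27.74 lean az -5.4
1643 pitch 25.7 roll -0.4 x -0.059 0.084 y -0.069 0.074 z 0.026 0.094
```

View pics/v9.png

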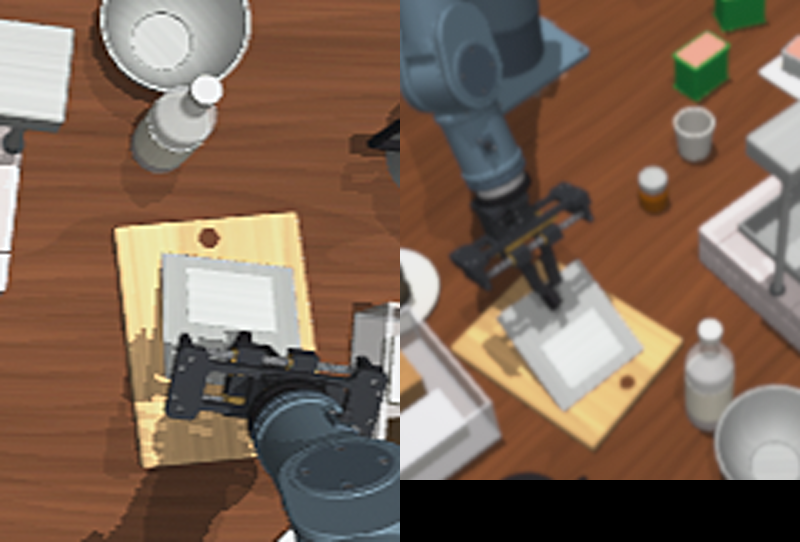

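The back edge is on the board and the lid is pivoting down (25.7°). Joints 6 and 7 are close to their limits, so I'll go down more steeply and let the lid slide a little towards the back of the board.

{"method": "carry_out", "body": {
  "deltas": [
    [[0.0056,0,0.0064,0,0.0],[0.0056,0,0.0064,0,0.0],[0.0056,0,0.0064,0,0.0],[0,0,0,0,0.0]]
  ]
}}

```text
time: 20.27
tool_pos: [0.5136, -0.3422, 0.0849]
ee_rot: [0.132, 2.667, -0.014]
wrist_force: [0.0, -1.2, -2.7]
gripper_width: 0.0118
```

```bash
python3 st.py
```

```text
20.27 [ 0.888  0.549 -0.283  2.063 -0.642  0.192  2.756] [ 0.5136 -0.3422  0.0849] F [ 0.  -1.2 -2.7] w 0.0118
[[-0.8865  0.0954  0.4527]
 [ 0.0908  0.9954 -0.032 ]
 [-0.4537  0.0128 -0.8911]]
lean deg 26.99 lean az -4.0
```

{"method": "carry_out", "body": {
  "deltas": [
    [[0.0056,0.001,0.0074,0,0.0],[0.0056,0.001,0.0074,0,0.0],[0.0056,0.001,0.0074,0,0.0],[0,0,0,0,0.0]]
  ]
}}

```text
time: 20.78
tool_pos: [0.5118, -0.3434, 0.0674]
ee_rot: [0.13, 2.684, 0.005]
wrist_force: [-0.0, -0.3, -2.3]
gripper_width: 0.012
```

```bash
python3 st.py
```

```text
20.77 [ 0.891  0.585 -0.281  2.049 -0.629  0.192  2.757] [ 0.5118 -0.3434  0.0674] F [-0.  -0.3 -2.3] w 0.012
[[-0.8941  0.0908  0.4385]
 [ 0.0924  0.9956 -0.0177]
 [-0.4381  0.0247 -0.8986]]
lean deg 26.03 lean az -2.3
```

{"method": "carry_out", "body": {
  "deltas": [
    [[0.005,0.001,0.008,0,0.0],[0.005,0.001,0.008,0,0.0],[0,0,0,0,0.0]]
  ]
}}

```text
time: 21.15
tool_pos: [0.5121, -0.3445, 0.0552]
ee_rot: [0.129, 2.695, 0.017]
wrist_force: [-0.1, -0.1, -0.2]
gripper_width: 0.0121
```

```bash
python3 st.py; python3 pic.py 10 310,100,450,290 120,160,320,400
python3 - <<'E'
from h import *
X=cloud("scene",np.load("pics/scene10.npz")["d"])[240:370,150:250].reshape(-1,3)
W=np.array([.532,-.3415]);a=np.array([.9956,-.094]);b=np.array([.094,.9956])
x=(X[:,:2]-W)@a;y=(X[:,:2]-W)@b;z=X[:,2]
m=np.isfinite(z)&(z>.023)&(z<.08)&(abs(y)<.075)&(x<.13)&(x>-.06); x,y,z=x[m],y[m],z[m]
for i in range(8):
    A=np.c_[x,y,np.ones_like(x)];c=np.linalg.lstsq(A,z,rcond=None)[0];r=z-A@c
    g=abs(r)<max(.003,1.5*np.std(r)); x,y,z=x[g],y[g],z[g]
print(len(x),"pitch",np.degrees(np.arctan(-c[0])).round(1),"roll",np.degrees(np.arctan(c[1])).round(1),"x",x.min().round(3),x.max().round(3),"y",y.min().round(3),y.max().round(3),"z",z.min().round(3),z.max().round(3))
E
```

```text
21.15 [ 0.89   0.612 -0.278  2.037 -0.621  0.192  2.757] [ 0.5121 -0.3445  0.0552] F [-0.1 -0.1 -0.2] w 0.0121
[[-0.8989  0.0879  0.4293]
 [ 0.0934  0.9956 -0.0084]
 [-0.4282  0.0325 -0.9031]]
lean deg 25.43 lean az -1.1
1828 pitch 4.6 roll -0.2 x -0.048 0.13 y -0.075 0.073 z 0.024 0.044
```

View pics/v10.png

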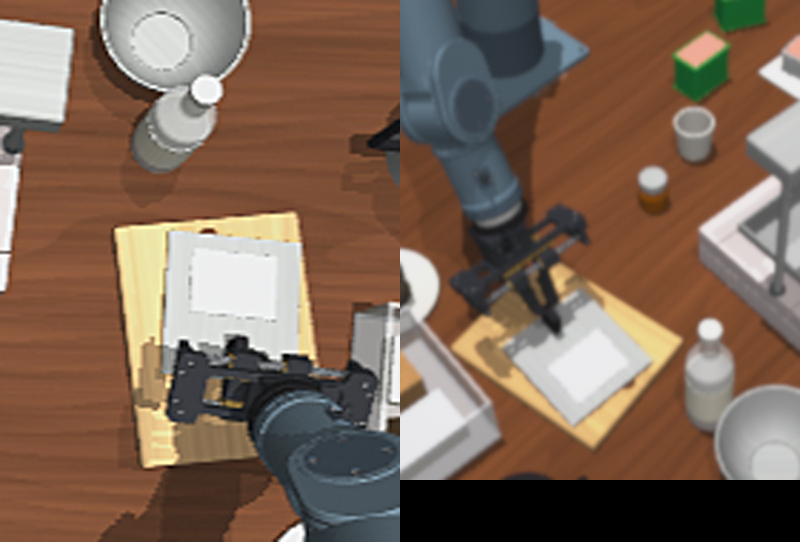

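{"method": "carry_out", "body": {
  "deltas": [
    [[0.003,0,0.005,0,0.0],[0.001,0,0.002,0,0.0],[0,0,0,0,0.0]]
  ]
}}

```text
time: 21.62
tool_pos: [0.5119, -0.3454, 0.0497]
ee_rot: [0.128, 2.7, 0.022]
wrist_force: [-2.5, 0.8, 1.1]
gripper_width: 0.0122
```

```bash
python3 st.py; python3 pic.py 11 310,100,450,290 120,160,320,400
cat > flat.py <<'E'
import sys
from h import *
for n,(u0,v0,u1,v1) in (("scene",(150,240,250,380)),("top",(340,170,430,260))):
    X=cloud(n,np.load(f"pics/{n}{sys.argv[1]}.npz")["d"])[v0:v1,u0:u1].reshape(-1,3)
    W=np.array([.5302,-.3413]);a=np.array([.9956,-.094]);b=np.array([.094,.9956])
    x=(X[:,:2]-W)@a;y=(X[:,:2]-W)@b;z=X[:,2]
    m=np.isfinite(z)&(z>.024)&(z<.06)&(abs(y)<.09)&(x<.14)&(x>-.06); x,y,z=x[m],y[m],z[m]
    for i in range(8):
        A=np.c_[x,y,np.ones_like(x)];c=np.linalg.lstsq(A,z,rcond=None)[0];r=z-A@c
        g=abs(r)<max(.0025,1.5*np.std(r)); x,y,z=x[g],y[g],z[g]
    print(n,len(x),"pitch",np.degrees(np.arctan(-c[0])).round(1),"roll",np.degrees(np.arctan(c[1])).round(1),"x",np.percentile(x,[1,99]).round(3),"y",np.percentile(y,[1,99]).round(3),"z",np.median(z).round(4))
E
python3 flat.py 11
```

```text
21.62 [ 0.891  0.624 -0.277  2.032 -0.617  0.192  2.757] [ 0.5119 -0.3454  0.0497] F [-2.5  0.8  1.1] w 0.0122
[[-0.9009  0.0865  0.4252]
 [ 0.0936  0.9956 -0.0043]
 [-0.4237  0.036  -0.9051]]
lean deg 25.17 lean az -0.6
scene 1530 pitch 1.1 roll -0.1 x [-0.041  0.112] y [-0.074  0.066] z 0.0329
top 1328 pitch 1.5 roll 0.0 x [-0.037  0.11 ] y [-0.075  0.065] z 0.0325
```

The lid is flat (1°) and carrying load on the board. Its centre is about +34 mm along the board and −5 mm across. Releasing it and retreating along the tool axis.

{"method": "carry_out", "body": {
  "deltas": [
    [[0,0,0,0,0.03],[0,0,0,0,0.05],[0,0,0,0,0.05],[0,0,-0.02,0,0.05],[0,0,-0.03,0,0.05],[0,0,-0.04,0,0.06],[0,0,-0.05,0,0.088],[0,0,-0.05,0,0.088]]
  ]
}}

```text
time: 22.72
tool_pos: [0.4306, -0.3443, 0.2233]
ee_rot: [0.127, 2.699, 0.022]
wrist_force: [0.4, 0.1, -0.8]
gripper_width: 0.0776
```

```bash
python3 st.py; python3 pic.py 12 310,100,450,290 120,160,320,400; python3 flat.py 12
```

```text
22.73 [ 0.898  0.223 -0.13   2.079 -0.512  0.576  2.648] [ 0.4306 -0.3443  0.2233] F [ 0.4  0.1 -0.8] w 0.0776
[[-0.9008  0.0863  0.4256]
 [ 0.0932  0.9956 -0.0046]
 [-0.4241  0.0355 -0.9049]]
lean deg 25.19 lean az -0.6
scene 1557 pitch -0.3 roll -0.0 x [-0.042  0.112] y [-0.074  0.066] z 0.0325
top 1574 pitch -0.5 roll -0.1 x [-0.043  0.11 ] y [-0.075  0.064] z 0.0322
```

View pics/v12.png

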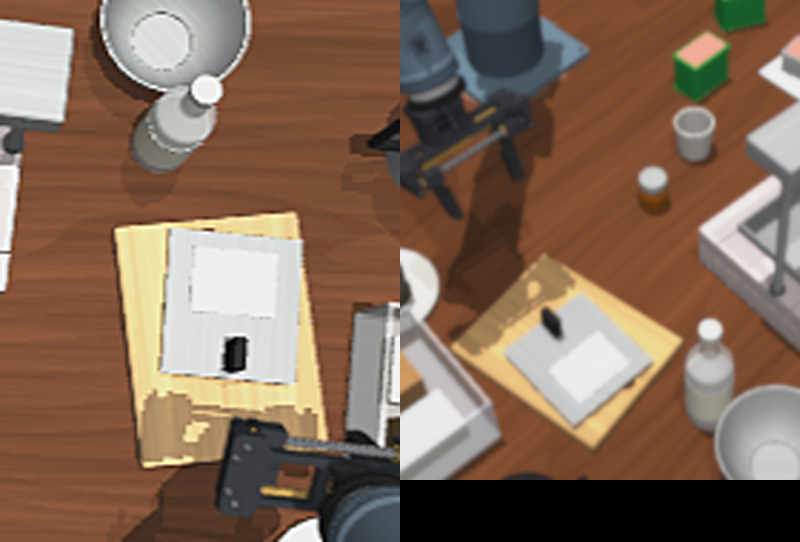

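The lid lies flat on the board with the grip up at (237,352 left), and it is released. Next is the tall tin. I'll lift and make a small turn to level the jaw axis.

{"method": "carry_out", "body": {
  "deltas": [
    [[0,0,-0.04,-0.03,0.088],[0,0,-0.04,-0.03,0.088],[0,0,-0.03,0,0.088],[0,0,0,0,0.088]]
  ]
}}

```text
time: 23.32
tool_pos: [0.3848, -0.3451, 0.3228]
ee_rot: [0.047, 2.699, 0.0]
wrist_force: [0.1, -0.9, -0.3]
gripper_width: 0.0881
```

```bash
python3 st.py
python3 - <<'E'
from go import *
t=np.array([.5587,.338,.060]); M=R.from_rotvec(robot.read_state()["ee_rot"]).as_matrix(); z=M[:,2]
go(t-.2*z,t-.08*z,t)
E
```

```text
23.32 [ 0.952  0.043 -0.092  2.02  -0.444  0.825  2.659] [ 0.3848 -0.3451  0.3228] F [ 0.1 -0.9 -0.3] w 0.0881
[[-0.9034  0.0332  0.4275]
 [ 0.0333  0.9994 -0.0074]
 [-0.4275  0.0076 -0.904 ]]
lean deg 25.31 lean az -1.0
to [0.4732 0.3395 0.2408] delta tool [-0.022   0.6865  0.1069] len 0.695 minrows 12
to [0.5245 0.3386 0.1323] delta tool [ 0.   -0.    0.12] len 0.12 minrows 2
to [0.5587 0.338  0.06  ] delta tool [-0.    0.    0.08] len 0.08 minrows 2
```

{"method": "carry_out", "body": {
  "deltas": [
    [[0,0.04,0,0,0.088],[-0.002,0.05,0,0,0.088],[-0.002,0.055,0,0,0.088],[-0.002,0.055,0,0,0.088],[-0.002,0.055,0,0,0.088],[-0.002,0.055,0,0,0.088],[-0.002,0.055,0,0,0.088],[-0.002,0.055,0,0,0.088],[-0.002,0.055,0,0,0.088],[-0.002,0.055,0.01,0,0.088],[-0.002,0.055,0.02,0,0.088],[-0.002,0.055,0.03,0,0.088]]
  ]
}}

```text
time: 24.82
tool_pos: [0.4194, 0.2165, 0.3072]
ee_rot: [0.047, 2.751, -0.017]
wrist_force: [-0.2, -0.4, 0.2]
gripper_width: 0.088
```

```bash
python3 st.py
python3 - <<'E'
from go import *
t=np.array([.5587,.338,.060]); M=R.from_rotvec(robot.read_state()["ee_rot"]).as_matrix(); z=M[:,2]
go(t-.09*z,t)
E
```

```text
24.82 [ 0.537 -0.022 -1.261  2.093  0.35   0.801  0.597] [0.4194 0.2165 0.3072] F [-0.2 -0.4  0.2] w 0.088
[[-0.9243  0.0353  0.3801]
 [ 0.0306  0.9994 -0.0183]
 [-0.3805 -0.0053 -0.9248]]
lean deg 22.37 lean az -2.8
to [0.5245 0.3396 0.1432] delta tool [-0.031   0.1277  0.1894] len 0.231 minrows 4
to [0.5587 0.338  0.06  ] delta tool [-0.    0.    0.09] len 0.09 minrows 2
```

{"method": "carry_out", "body": {
  "deltas": [
    [[-0.005,0.021,0.02,0,0.088],[-0.005,0.021,0.02,0,0.088],[-0.005,0.021,0.02,0,0.088],[-0.005,0.021,0.02,0,0.088]]
  ]
}}

```text
time: 25.32
tool_pos: [0.4694, 0.3003, 0.2383]
ee_rot: [0.041, 2.756, -0.015]
wrist_force: [-0.8, 0.5, 0.9]
gripper_width: 0.0878
```

```bash
python3 st.py
python3 - <<'E'
from go import *
t=np.array([.5587,.338,.060]); M=R.from_rotvec(robot.read_state()["ee_rot"]).as_matrix(); z=M[:,2]
go(t-.09*z,t)
E
```

```text
25.32 [ 0.07   0.404 -1.097  1.991  0.891  0.938  0.043] [0.4694 0.3003 0.2383] F [-0.8  0.5  0.9] w 0.0878
[[-0.9262  0.0304  0.3759]
 [ 0.0263  0.9995 -0.0161]
 [-0.3762 -0.005  -0.9265]]
lean deg 22.1 lean az -2.5
to [0.5249 0.3394 0.1434] delta tool [-0.0146  0.0413  0.1082] len 0.117 minrows 2
to [0.5587 0.338  0.06  ] delta tool [-0.    0.    0.09] len 0.09 minrows 2
```

{"method": "carry_out", "body": {
  "deltas": [
    [[-0.0049,0.0138,0.036,0,0.088],[-0.0049,0.0138,0.036,0,0.088],[-0.0049,0.0138,0.036,0,0.088],[0,0,0,0,0.088]]
  ]
}}

```text
time: 25.82
tool_pos: [0.5245, 0.3377, 0.1424]
ee_rot: [0.042, 2.758, -0.018]
wrist_force: [-0.6, 0.8, 0.9]
gripper_width: 0.0878
```

```bash
python3 st.py; python3 pic.py 13 90,130,290,330 230,100,420,280
python3 - <<'E'
from go import *
go([.558,.338,.060])
E
```

```text
25.82 [-0.115  0.643 -0.918  1.914  1.135  0.906 -0.119] [0.5245 0.3377 0.1424] F [-0.6  0.8  0.9] w 0.0878
[[-0.9271  0.0316  0.3734]
 [ 0.0267  0.9995 -0.0185]
 [-0.3738 -0.0072 -0.9275]]
lean deg 21.95 lean az -2.8
to [0.558 0.338 0.06 ] delta tool [0.0019 0.0013 0.092 ] len 0.092 minrows 2
```

View pics/v13.png

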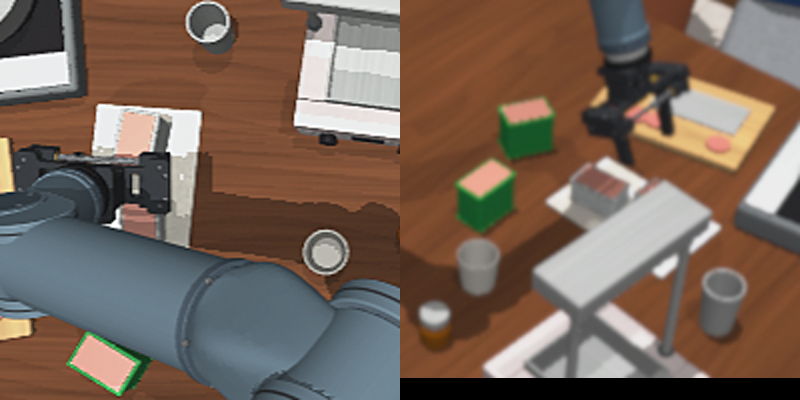

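The gripper lies in front of and above the tall tin (tin top at (138,130 left)). The sideways shift in the picture is parallax from the gripper's height. Going in.

{"method": "carry_out", "body": {
  "deltas": [
    [[0.0005,0.0004,0.023,0,0.088],[0.0005,0.0004,0.023,0,0.088],[0.0005,0.0004,0.023,0,0.088],[0.0004,0,0.023,0,0.088],[0,0,0,0,0.088]]
  ]
}}

```text
time: 26.55
tool_pos: [0.5595, 0.3364, 0.0608]
ee_rot: [0.045, 2.752, -0.018]
wrist_force: [-0.8, 0.0, 0.2]
gripper_width: 0.0881
```

```bash
python3 st.py; python3 pic.py 14 120,150,220,280 310,130,400,230
```

```text
26.55 [-0.169  0.789 -0.803  1.888  1.312  0.836 -0.225] [0.5595 0.3364 0.0608] F [-0.8  0.   0.2] w 0.0881
[[-0.9247  0.0339  0.3791]
 [ 0.0291  0.9994 -0.0186]
 [-0.3795 -0.0061 -0.9252]]
lean deg 22.31 lean az -2.8
```

View pics/v14.png

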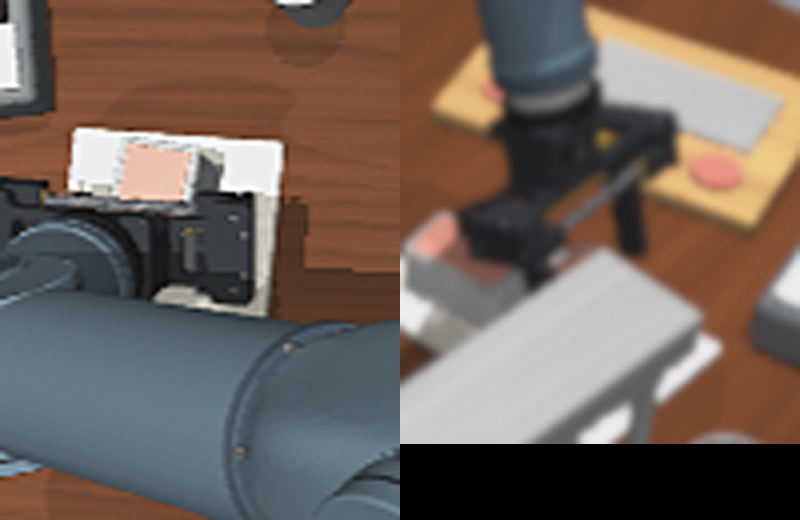

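There is no contact force and the tin's pink top shows ahead of the palm. Closing.

{"method": "carry_out", "body": {
  "deltas": [
    [[0,0,0,0,0.07],[0,0,0,0,0.06],[0,0,0,0,0.04],[0,0,0,0,0.03],[0,0,0,0,0.03]]
  ]
}}

```text
time: 27.28
tool_pos: [0.56, 0.3388, 0.0618]
ee_rot: [0.043, 2.75, -0.013]
wrist_force: [-0.5, 4.3, 3.7]
gripper_width: 0.0549
```

```bash
python3 st.py
```

```text
27.27 [-0.17   0.789 -0.804  1.886  1.314  0.835 -0.226] [0.56   0.3388 0.0618] F [-0.5  4.3  3.7] w 0.0549
[[-0.924   0.0318  0.3811]
 [ 0.0281  0.9995 -0.0151]
 [-0.3814 -0.0033 -0.9244]]
lean deg 22.42 lean az -2.3
```

The tin is gripped (54.9 mm). Lifting.

{"method": "carry_out", "body": {
  "deltas": [
    [[-0.004,0,-0.009,0,0.03],[-0.009,0,-0.02,0,0.03],[-0.014,0,-0.035,0,0.03],[-0.014,0,-0.035,0,0.03],[-0.014,0,-0.035,0,0.03],[-0.009,0,-0.022,0,0.03],[0,0,0,0,0.03]]
  ]
}}

```text
time: 28.15
tool_pos: [0.56, 0.337, 0.2303]
ee_rot: [0.047, 2.75, -0.018]
wrist_force: [0.6, -1.4, -5.8]
gripper_width: 0.0548
```

```bash
python3 st.py; python3 pic.py 15 120,130,220,280 250,100,400,230;  python3 - <<'E'
from go import *
go([.56,-.004,.23],[.56,-.004,.162],[.680,-.004,.162],[.680,-.004,.108])
E
```

```text
28.15 [-0.034  0.57  -0.991  1.783  0.979  1.009  0.099] [0.56   0.337  0.2303] F [ 0.6 -1.4 -5.8] w 0.0548
[[-0.924   0.0352  0.3808]
 [ 0.0301  0.9994 -0.0194]
 [-0.3812 -0.0065 -0.9245]]
lean deg 22.41 lean az -2.9
to [ 0.56  -0.004  0.23 ] delta tool [-0.0115 -0.34    0.0054] len 0.34 minrows 6
to [ 0.56  -0.004  0.162] delta tool [0.0257 0.0006 0.0629] len 0.068 minrows 2
to [ 0.68  -0.004  0.162] delta tool [-0.111   0.0042  0.0454] len 0.12 minrows 2
to [ 0.68  -0.004  0.108] delta tool [0.0204 0.0005 0.05  ] len 0.054 minrows 1
```

View pics/v15.png

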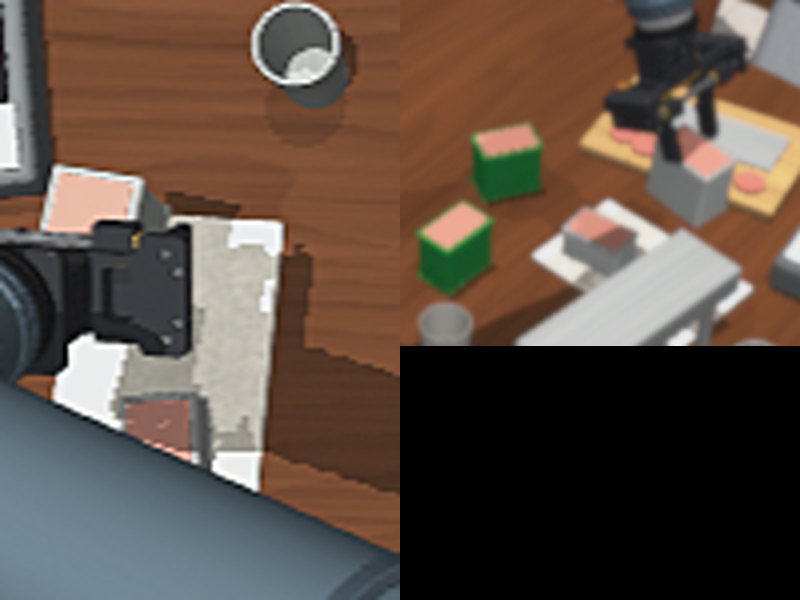

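The tin is lifted upright (right crop, (690,180)) and the flat tin is undisturbed at (598,235). I'm carrying it round to the front of the warmer.

{"method": "carry_out", "body": {
  "deltas": [
    [[0,-0.02,0,0,0.03],[-0.001,-0.035,0.0005,0,0.03],[-0.0015,-0.04,0.0007,0,0.03],[-0.0015,-0.04,0.0007,0,0.03],[-0.0015,-0.04,0.0007,0,0.03],[-0.0015,-0.04,0.0007,0,0.03],[-0.0015,-0.04,0.0007,0,0.03],[-0.0015,-0.04,0.0007,0,0.03],[-0.001,-0.03,0.0005,0,0.03],[-0.0005,-0.015,0.0002,0,0.03],[0,0,0,0,0.03]]
  ]
}}

```text
time: 29.62
tool_pos: [0.5595, -0.0043, 0.229]
ee_rot: [0.049, 2.755, -0.019]
wrist_force: [-0.3, 0.7, -6.1]
gripper_width: 0.0548
```

```bash
python3 st.py;  python3 - <<'E'
from go import *
go([.56,-.004,.162],[.680,-.004,.162],[.680,-.004,.108])
E
```

```text
29.62 [ 0.864  0.378 -1.151  2.063  0.759  0.658  0.79 ] [ 0.5595 -0.0043  0.229 ] F [-0.3  0.7 -6.1] w 0.0548
[[-0.9256  0.0367  0.3766]
 [ 0.0316  0.9993 -0.0198]
 [-0.3771 -0.0064 -0.9262]]
lean deg 22.16 lean az -3.0
to [ 0.56  -0.004  0.162] delta tool [0.0248 0.0008 0.0622] len 0.067 minrows 2
to [ 0.68  -0.004  0.162] delta tool [-0.1111  0.0044  0.0452] len 0.12 minrows 2
to [ 0.68  -0.004  0.108] delta tool [0.0204 0.0003 0.05  ] len 0.054 minrows 1
```

{"method": "carry_out", "body": {
  "deltas": [
    [[0.006,0,0.015,0,0.03],[0.006,0,0.015,0,0.03],[0.006,0.0005,0.015,0,0.03],[0.006,0.0005,0.015,0,0.03],[0,0,0,0,0.03]]
  ]
}}

```text
time: 30.25
tool_pos: [0.5602, -0.0003, 0.1646]
ee_rot: [0.041, 2.754, -0.016]
wrist_force: [-0.6, 0.2, -4.9]
gripper_width: 0.0553
```

```bash
python3 st.py; python3 pic.py 16 210,80,350,280 220,150,400,340
python3 - <<'E'
from go import *
from h import *
go([.680,-.004,.162],[.680,-.004,.108])
X=cloud("top",np.load("pics/top16.npz")["d"])[140:230,240:310].reshape(-1,3)
S=X[(X[:,2]>.172)&(X[:,2]<.195)]
r=cv2.minAreaRect(S[:,:2].astype(np.float32));print(len(S),"tin top z",np.percentile(S[:,2],[5,50,95]).round(4),r,S.max(0).round(3))
A=np.c_[S[:,:2],np.ones(len(S))];c=np.linalg.lstsq(A,S[:,2],rcond=None)[0];print("slope deg",np.degrees(c[:2]))
E
```

```text
30.25 [ 0.7    0.454 -0.981  2.125  0.968  0.554  0.587] [ 5.602e-01 -3.000e-04  1.646e-01] F [-0.6  0.2 -4.9] w 0.0553
[[-0.9257  0.0312  0.377 ]
 [ 0.0268  0.9995 -0.0169]
 [-0.3773 -0.0056 -0.9261]]
lean deg 22.17 lean az -2.6
to [ 0.68  -0.004  0.162] delta tool [-0.1079  0.0003  0.049 ] len 0.119 minrows 2
to [ 0.68  -0.004  0.108] delta tool [0.0205 0.0003 0.0499] len 0.054 minrows 1
311 tin top z [0.1835 0.1876 0.1913] ((0.5791813135147095, -0.005382377654314041), (0.05750350281596184, 0.04080139845609665), 87.32633972167969) [0.6   0.023 0.194]
slope deg [-5.98547722  1.16635058]
```

View pics/v16.png

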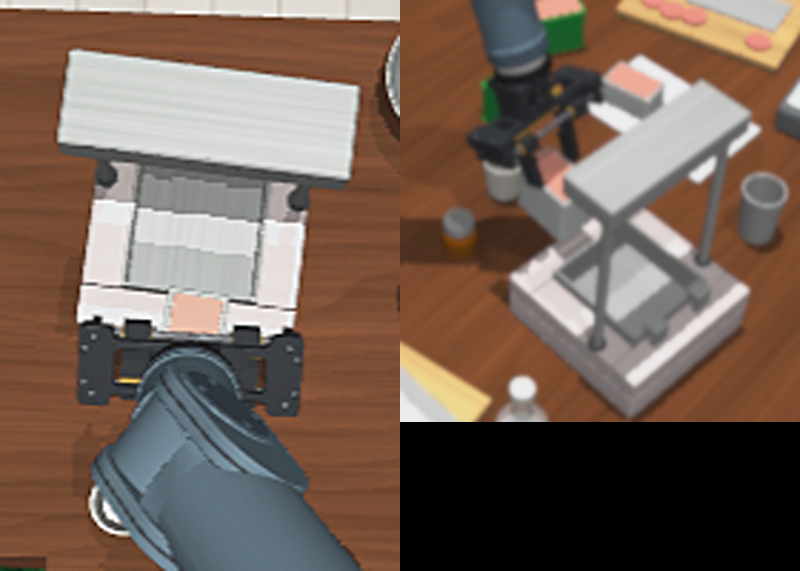

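The tin is held in front of the rim at (197,313 left), with its foot about 8 mm or more above the rim. I'm moving it in under the hood.

{"method": "carry_out", "body": {
  "deltas": [
    [[-0.01,0,0.004,0,0.03],[-0.018,0,0.0074,0,0.03],[-0.018,0,0.0074,0,0.03],[-0.018,0,0.0074,0,0.03],[-0.018,0,0.0074,0,0.03],[-0.018,0,0.0074,0,0.03],[-0.008,0,0.0034,0,0.03],[0,0,0,0,0.03]]
  ]
}}

```text
time: 31.35
tool_pos: [0.6789, -0.0056, 0.1664]
ee_rot: [0.045, 2.751, -0.017]
wrist_force: [-0.3, 0.1, -5.3]
gripper_width: 0.0551
```

```bash
python3 st.py; python3 pic.py 17 210,80,350,280 220,150,400,340
python3 - <<'E'
from go import *
go([.680,-.004,.108])
E
```

```text
31.35 [ 0.597  0.642 -0.926  1.843  0.985  0.69   0.686] [ 0.6789 -0.0056  0.1664] F [-0.3  0.1 -5.3] w 0.0551
[[-0.9242  0.0341  0.3803]
 [ 0.0295  0.9994 -0.0179]
 [-0.3807 -0.0053 -0.9247]]
lean deg 22.38 lean az -2.7
to [ 0.68  -0.004  0.108] delta tool [0.0202 0.0019 0.0546] len 0.058 minrows 1
```

View pics/v17.png

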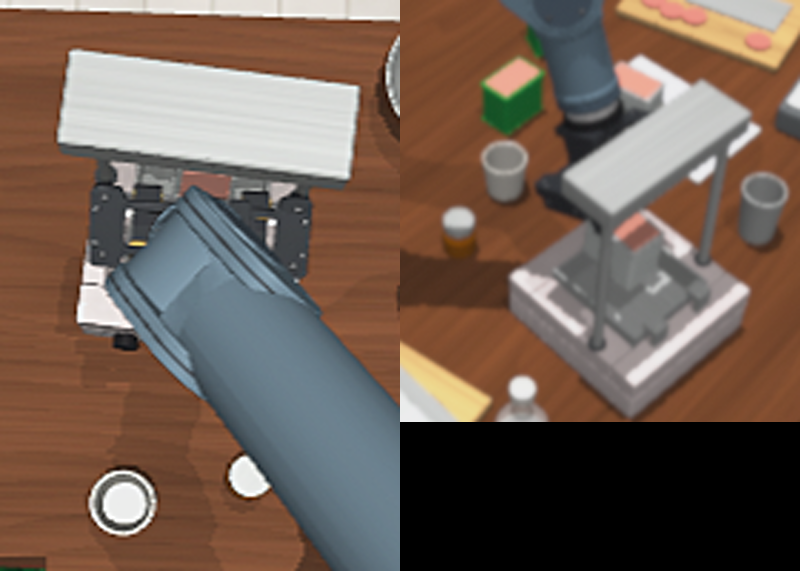

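{"method": "carry_out", "body": {
  "deltas": [
    [[0.004,0.0004,0.0095,0,0.03],[0.0045,0.0004,0.0115,0,0.03],[0.0045,0.0004,0.0115,0,0.03],[0.004,0,0.01,0,0.03],[0,0,0,0,0.03]]
  ]
}}

```text
time: 32.08
tool_pos: [0.6782, -0.0046, 0.1192]
ee_rot: [0.044, 2.753, -0.017]
wrist_force: [-0.3, 0.3, -4.2]
gripper_width: 0.0549
```

```bash
python3 st.py; python3 pic.py 18 210,80,350,280 280,200,380,300
```

```text
32.08 [ 0.54   0.692 -0.847  1.872  1.089  0.623  0.588] [ 0.6782 -0.0046  0.1192] F [-0.3  0.3 -4.2] w 0.0549
[[-0.925   0.0332  0.3785]
 [ 0.0284  0.9994 -0.0182]
 [-0.3789 -0.006  -0.9254]]
lean deg 22.27 lean az -2.7
```

View pics/v18.png

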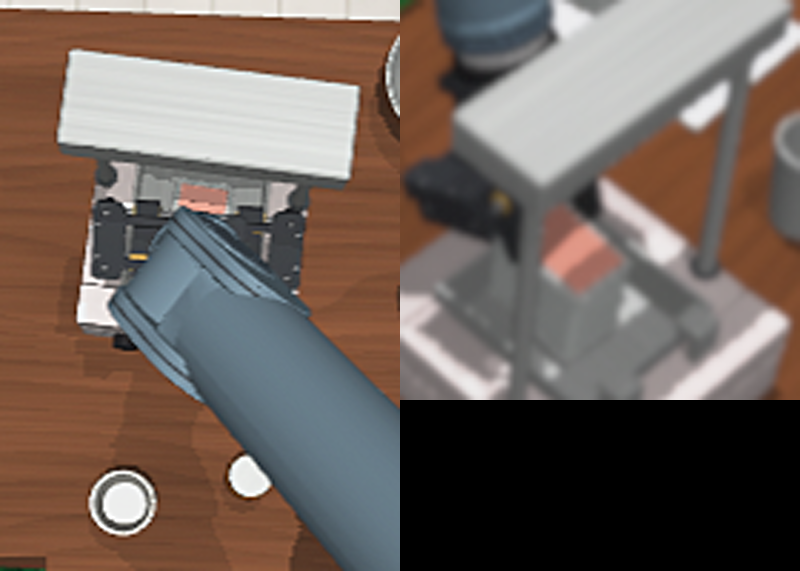

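The tin is inside the well (right crop, (570,280)). Lowering gently to contact.

{"method": "carry_out", "body": {
  "deltas": [
    [[0.0014,0,0.0036,0,0.03],[0.0014,0,0.0036,0,0.03],[0.0014,0,0.0036,0,0.03],[0,0,0,0,0.03]]
  ]
}}

```text
time: 32.67
tool_pos: [0.6789, -0.0047, 0.1086]
ee_rot: [0.044, 2.751, -0.017]
wrist_force: [-0.2, -0.6, -4.6]
gripper_width: 0.0548
```

```bash
python3 st.py
```

```text
32.67 [ 0.526  0.704 -0.828  1.877  1.116  0.607  0.562] [ 0.6789 -0.0047  0.1086] F [-0.2 -0.6 -4.6] w 0.0548
[[-0.9245  0.0334  0.3798]
 [ 0.0286  0.9994 -0.0182]
 [-0.3801 -0.0059 -0.9249]]
lean deg 22.35 lean az -2.7
```

{"method": "carry_out", "body": {
  "deltas": [
    [[0.0008,0,0.0019,0,0.03],[0.0008,0,0.0019,0,0.03],[0,0,0,0,0.03]]
  ]
}}

```text
time: 33.05
tool_pos: [0.6796, -0.0041, 0.106]
ee_rot: [0.043, 2.749, -0.018]
wrist_force: [-6.0, 1.2, 5.1]
gripper_width: 0.0551
```

```bash
python3 st.py;  python3 pic.py 19 210,80,350,280 280,200,380,300
cat > tin.py <<'E'
import sys
from h import *
X=cloud("scene",np.load(f"pics/scene{sys.argv[1]}.npz")["d"])
im=np.load(f"pics/scene{sys.argv[1]}.npz")["im"].astype(int)
m=(im[...,0]-im[...,2]>30)&(X[...,2]>.10)&(X[...,2]<.16)&(abs(X[...,0]-.69)<.09)&(abs(X[...,1])<.07)
S=X[m]; A=np.c_[S[:,:2],np.ones(len(S))]
for i in range(5):
    c=np.linalg.lstsq(A,S[:,2],rcond=None)[0]; r=S[:,2]-A@c; g=abs(r)<.003; S,A=S[g],A[g]
print(len(S),"z",np.percentile(S[:,2],[5,50,95]).round(4),"slope x,y deg",np.degrees(np.arctan(c[:2])).round(1),"x",S[:,0].min().round(3),S[:,0].max().round(3),"y",S[:,1].min().round(3),S[:,1].max().round(3))
E
python3 tin.py 19
```

```text
33.05 [ 0.521  0.707 -0.823  1.878  1.126  0.602  0.552] [ 0.6796 -0.0041  0.106 ] F [-6.   1.2  5.1] w 0.0551
[[-0.9237  0.0328  0.3817]
 [ 0.028   0.9994 -0.0183]
 [-0.3821 -0.0062 -0.9241]]
lean deg 22.46 lean az -2.7
195 z [0.1298 0.1324 0.1348] slope x,y deg [-1.4  0.5] x 0.644 0.714 y -0.032 0.02
```

It's on the floor: the force reversed to +5 N, the tilt is about 1.4° and the top is at about 131 mm. Releasing with a small opening, then retreating along the tool axis.

{"method": "carry_out", "body": {
  "deltas": [
    [[0,0,0,0,0.054],[0,0,0,0,0.06],[0,0,0,0,0.07],[0,0,0,0,0.072],[0,0,0,0,0.072]]
  ]
}}

```text
time: 33.78
tool_pos: [0.6793, -0.0047, 0.1049]
ee_rot: [0.045, 2.751, -0.017]
wrist_force: [-0.7, -0.7, -0.5]
gripper_width: 0.0721
```

```bash
python3 st.py;  python3 pic.py 20 210,80,350,280 280,200,380,300; python3 tin.py 20
```

```text
33.77 [ 0.522  0.709 -0.821  1.878  1.127  0.601  0.552] [ 0.6793 -0.0047  0.1049] F [-0.7 -0.7 -0.5] w 0.0721
[[-0.9242  0.0335  0.3805]
 [ 0.0288  0.9994 -0.0181]
 [-0.3809 -0.0058 -0.9246]]
lean deg 22.39 lean az -2.7
175 z [0.1299 0.132  0.1348] slope x,y deg [-0.4 -2.2] x 0.643 0.713 y -0.032 0.022
```

View pics/v20.png

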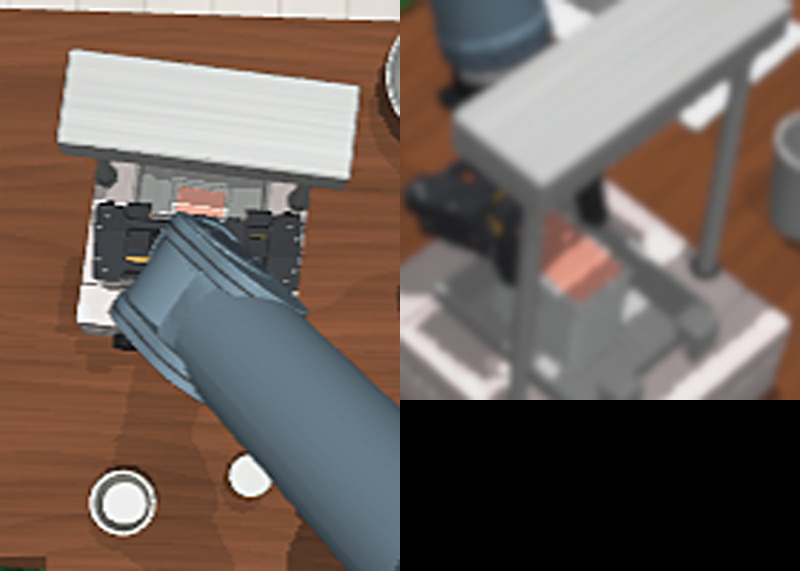

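{"method": "carry_out", "body": {
  "deltas": [
    [[0,0,-0.015,0,0.072],[0.001,0,-0.025,0,0.072],[0.002,0,-0.035,0,0.072],[0.003,0,-0.035,0,0.072],[0.003,0,-0.035,0,0.072],[0.003,0,-0.03,0,0.072],[0,0,-0.02,0,0.072],[0,0,0,0,0.072],[0,0,0,0,0.072]]
  ]
}}

```text
time: 35.0
tool_pos: [0.5936, -0.0011, 0.2802]
ee_rot: [0.045, 2.751, -0.018]
wrist_force: [-0.3, 0.1, 0.7]
gripper_width: 0.0721
```

```bash
python3 st.py;  python3 pic.py 21 210,80,350,280 280,200,380,300; python3 tin.py 21; python3 flat.py 21
python3 - <<'E'
from h import *
for n in("scene","top"):
    im=np.load(f"pics/{n}21.npz")["im"]; cv2.imwrite(f"pics/full21{n}.png",im[:,:,::-1])
# compare other objects before/after
X0=np.load("pics/Xtop.npy");X1=cloud("top",np.load("pics/top21.npz")["d"])
for nm,(u0,v0,u1,v1),z in (("jar",(285,232,312,262),.03),("cup",(238,240,268,272),.03),("bottle",(355,120,390,162),.05),("beaker",(180,128,208,158),.03),("flat",(142,222,180,265),.03)):
    o=[]
    for X in(X0,X1):
        S=X[v0:v1,u0:u1].reshape(-1,3);S=S[S[:,2]>z];o.append((len(S),S.mean(0).round(4)))
    print(nm,o)
E
```

```text
35.0 [ 0.869  0.379 -1.185  1.93   0.673  0.774  0.893] [ 0.5936 -0.0011  0.2802] F [-0.3  0.1  0.7] w 0.0721
[[-0.9244  0.0336  0.3798]
 [ 0.0287  0.9994 -0.0187]
 [-0.3802 -0.0064 -0.9249]]
lean deg 22.35 lean az -2.8
219 z [0.1297 0.1321 0.1348] slope x,y deg [-0.1 -0.8] x 0.631 0.714 y -0.031 0.025
scene 1571 pitch -0.2 roll 0.1 x [-0.042  0.111] y [-0.075  0.065] z 0.0325
top 1599 pitch -0.2 roll -0.1 x [-0.043  0.109] y [-0.075  0.064] z 0.0321
jar [(202, array([ 0.4335, -0.0658,  0.0592])), (807, array([ 0.406 , -0.0263,  0.6847]))]
cup [(181, array([0.4048, 0.0634, 0.0565])), (386, array([0.4013, 0.0412, 0.4498]))]
bottle [(635, array([ 0.736 , -0.2708,  0.1288])), (634, array([ 0.736 , -0.2708,  0.1289]))]
beaker [(325, array([0.7342, 0.2461, 0.0685])), (326, array([0.7342, 0.2458, 0.0683]))]
flat [(628, array([0.4313, 0.3311, 0.0507])), (631, array([0.4317, 0.3313, 0.0507]))]
```

View pics/full21scene.png

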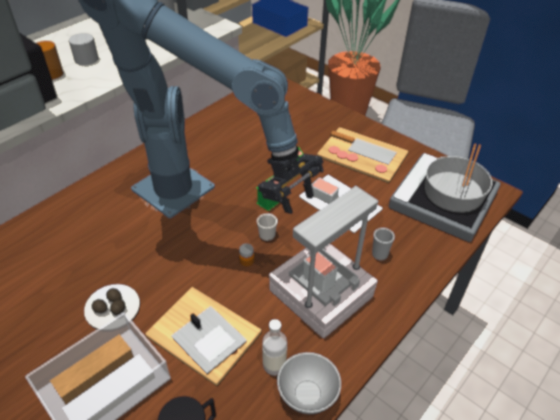

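View pics/full21top.png

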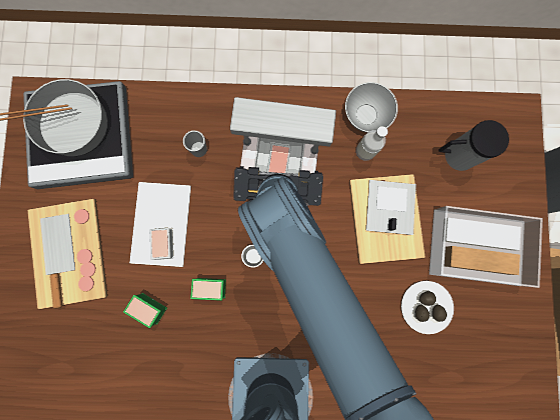

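In the scene view the tin stands in the well at (322,262), the lid lies on the board at (210,340), and the jar and cup are where they started, at (247,254) and (267,228). Handing in.

```bash
python3 -c "
from station import robot
print(robot.job_done())"
```

```text
the job is handed in; nothing more can be done
None
```

I handed the job in at about 35 s. The lid lies flat on the bare board and the taller tin stands in the well, both released. No verdict was reported.

**Lid:** I tipped it to about 14.6° by the grip with its back edge still at the rim, then drew it out from under the lugs. It pivoted down to about 39° in the fingers while I carried it. I laid it back edge first on the board and it settled flat. The last check showed it within 0.2° of flat, grip up. Its centre is about 33 mm along the board and 5–12 mm across from the board's centre; the limits are 60 mm and 40 mm.

**Tin:** I took the tall bare tin from the tray, brought it in from the front under the hood and set it down until contact. The last check showed its top at about 131–132 mm, where 130 mm is expected, and a tilt of 1° or less.

**Other things:** Depth comparison put the bottle, beaker and flat tin within 1 mm of where they started. The arm hid the jar and cup from the top camera, so that check failed for them. In the scene view they stand where they were.

**Tool tilt:** The moves cannot tilt the tool directly, so I got the lean by pushing past the arm's reach limit. Joint limits cut it from 28° to about 22° along the way, which still cleared the hood.

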